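Line up heel blocks for gluing on the shoemaker's bench

ROBOT

A 7-joint arm with a two-finger parallel gripper is mounted at the origin on the work surface. World frame = base frame: x ahead of the robot, y to its left, z up, the work surface at z = 0. Lengths are in mm, angles in rad, forces in N, time in s.
With the tool pointing down it reaches from about 400 to 875 mm from the base axis. Payload 4.4 kg.
Tool frame: the origin (TCP) lies at the centre of the arm's flange, where the gripper is bolted on; the fingertips stand 173 mm ahead of it and the grasp point (between the pads) lies 155 mm ahead of it; z points along the fingers, y is the direction in which the jaws open and shut (so a half turn about z gives the same grasp; the last joint's range is limited). The gripper opens to 85 mm and grips with 20 to 120 N. Pads are 22 mm wide; open, the fingers measure 114 mm over their backs; the gripper's body (76 mm by 85 mm) begins 54 mm behind the grasp point. The pads swing forward as they close: fully open they stand 13 mm farther back than shut.
Start: joints at [-1.213, 0.628, 0.038, 1.517, -0.027, 0.996, -0.02], TCP at [267.281, 592.517, 404.713] pointing down, gripper open.
Joint ranges: [-3.06, 3.06], [-0.37, 2.12], [-1.25, 1.32], [0.18, 2.47], [-1.1, 4.24], [0.23, 1.98], [-2.94, 2.94]. Speed limits (rad/s): [2.57, 2.57, 3.14, 3.14, 3.14, 3.14, 3.14].

INTERFACE

Orientations are given as [roll, pitch, yaw] about the fixed x, y, z axes, in that order (R = Rz(yaw) Ry(pitch) Rx(roll)).
In Python, from cell import * gives the robot as it stands. The module is installed in compiled form; this text tells all that it offers.
- The arm moves only by the shell command python3 -m jog 'ROWS'. ROWS is JSON, one flat list of numbers, 5 for each row, row after row: the shift along the tool's x, y, z in mm, then the turn about the tool's z in degrees, then the finger opening in mm, from 0 to 85.4. A call has 1 to 20 rows; each row is the pose to reach, as a shift and turn from the pose commanded when the call began, along the tool's axes at that moment; what a row does not reach only later rows make up. A row lasts 1/12 s, in which the tool goes at most 41.7 mm and 7.16 degrees, less where a joint would pass 70% of its speed; a pose out of reach is approached as far as the arm can. A call with a gripper value outside its range is refused whole. The fingers move at their own pace and stop on an object; the grip force is fixed at half the most. Time passes only in rows, so rows that repeat a pose let the fingers close. It gives the time, the measured TCP pose, the force and the opening at its end, in the units of the state.
- read_state(): the state, without advancing time (a new reading comes with each control period).
- get_image(name): name is "side" or "top"; returns (picture, depth): 400x640x3 uint8, blue, green, red; 400x640 float32, mm along the optical axis (not along the pixel's ray), 0 where there is no reading.
- camera_params(name): a dict with "K" (3x3 intrinsics, pixels), "T" (4x4, takes a point from camera to world coordinates). Camera axes: x right, y up, looking along -z (the intrinsics and any distortion apply to the point x, -y, -z); pixel columns grow to the right and rows downward; lengths in mm; the calibration is good to about 2 mm. A picture is of the moment at which its call begins. camera_params takes no time and is no camera call.
- finish_job(): hands the job in, once; it reports no verdict.
The state is a dict: "clock": time; "qpos": joint angles; "qd": joint speeds; "tau": joint torques, N m; "eef_pos": TCP position; "tool_rot": TCP orientation; "force": force on the tool from outside, world axes, zero at the start; "torque": the same for the moment, N m; "width": finger opening in mm.
Only numpy, scipy, OpenCV 4.12 (cv2) and the standard library are available. Lean on these libraries where they do the work, as an engineer would, in place of code of your own. Each camera call takes 0.05 s, during which the arm holds its last target.

TASK

Set up the gluing board: first swing the lamp clear of the board, past its left end, then push the loose gauge bar up to the rail until it lies flush against it along its whole length. After that, stand every heel block flat on the board, side by side in front of the bar with its straight back edge squarely against the bar, and last swing the lamp back so that its head is over the middle of the board's length. Leave the can, the hammer and the shoe alone.

Things in the scene. Friction and masses are not known exactly. Their poses are not given: they have to be found in the camera images.
- board: Plywood gluing board fixed on the bench, 200 x 340 mm, 10 mm thick, with a black angle-iron rail fixed on it along its far long edge (340 mm long, 20 mm wide, its top 42 mm over the bench). Origin: on the bench surface, halfway along the board's length. Its x axis points across the board towards the rail: the board spans x -110 to +90 mm and the rail's straight near face is at x = +70 mm. Its y axis runs along the rail, y -170 to +170 mm (+y to the robot's left); z up.
- bar_mid (a point): Centre of the loose gauge bar: plain aluminium, 320 mm long (its y axis), 24 mm wide (x), 20 mm high (z), about 0.5 to 0.95 kg, lying skew on the board in front of the rail. Flush against the rail its centre is at board x = +58 mm, and its near face at board x = +46 mm.
- bar_left (a point): Centre of the gauge bar's left end (bar y = +160 mm), half-way up
- bar_right (a point): Centre of the gauge bar's right end (bar y = -160 mm), half-way up
- lamp_arm (a joint): Swing of the lamp's arm about its upright post, rad; the hinge is stiff (about 0.4 N m) and the arm stays where it is left. Grows as the arm swings clockwise seen from above, which takes the head away from the board, over its left end; range -0.6 to 1.8. 0 is with the head about over the board's middle.
- lamp_hinge (a point): Point on the axis of the lamp's upright post, 205 mm above the bench. The post (18 mm thick, on a round foot of 100 mm) stands fixed behind the rail near the board's left end.
- lamp_grip (a point): Middle of the upright round black grip on top of the lamp head (18 mm diameter, it stands 70 mm tall, this point 45 mm above its foot and 25 mm below its top, 245 mm above the bench). It is on the centre line of the lamp head, a grey cone shade 100 mm wide whose underside is 150 mm and top 200 mm above the bench, at the end of a level round arm (14 mm thick, axis 205 mm above the bench, 240 mm from hinge to grip).
- heel0_mid (a point): Centre (half-way up) of a loose shoe heel block, D-shaped, layers of pale stacked wood with a black top: 50 mm deep (x), 40 mm wide between its parallel flat sides (y), 30 mm high (z), 60 g; the straight back edge is at its +x end, the round end (radius 20 mm) at -x. All are alike; sometimes one of the four is absent.
- heel0_back (a point): Middle of the straight back edge face of heel0, half-way up (25 mm from its centre along +x)
- heel1_mid (a point): Centre (half-way up) of a loose shoe heel block, D-shaped, layers of pale stacked wood with a black top: 50 mm deep (x), 40 mm wide between its parallel flat sides (y), 30 mm high (z), 60 g; the straight back edge is at its +x end, the round end (radius 20 mm) at -x. All are alike; sometimes one of the four is absent.
- heel1_back (a point): Middle of the straight back edge face of heel1, half-way up (25 mm from its centre along +x)
- heel2_mid (a point): Centre (half-way up) of a loose shoe heel block, D-shaped, layers of pale stacked wood with a black top: 50 mm deep (x), 40 mm wide between its parallel flat sides (y), 30 mm high (z), 60 g; the straight back edge is at its +x end, the round end (radius 20 mm) at -x. All are alike; sometimes one of the four is absent.
- heel2_back (a point): Middle of the straight back edge face of heel2, half-way up (25 mm from its centre along +x)
- heel3_mid (a point): Centre (half-way up) of a loose shoe heel block, D-shaped, layers of pale stacked wood with a black top: 50 mm deep (x), 40 mm wide between its parallel flat sides (y), 30 mm high (z), 60 g; the straight back edge is at its +x end, the round end (radius 20 mm) at -x. All are alike; sometimes one of the four is absent.
- heel3_back (a point): Middle of the straight back edge face of heel3, half-way up (25 mm from its centre along +x)
- glue_can: Bystander: closed metal glue can, 70 mm diameter, 85 mm high, origin under its centre. Leave alone.
- hammer: Bystander: hammer lying on the bench, 260 mm long, origin under its middle. Leave alone.
- shoe: Bystander: brown shoe, 250 mm long, 135 mm high, origin under its middle. Leave alone.

How it is judged (in metres and radians):
On the way, in this order (a step that is already met when the one before it is completed fails the run):
1. the lamp head is swung clear of the board, past its left end (y of lamp_grip in the frame of board above 0.22 m), for 0.2 s.
2. the gauge bar lies flush against the rail (x of each of bar_left, bar_right in the frame of board above 0.0545 m and x of bar_mid in the frame of board below 0.062 m and y of bar_mid in the frame of board between -0.05 and 0.05 m and z of bar_mid in the frame of board below 0.024 m), for 0.3 s.
3. every heel block present stands flat on the board with its straight back against the bar (all of step 2 and x of heel0_back in the frame of board between 0.04 and 0.05 m and angle between the x axis of each of heel0_mid, heel1_mid, heel2_mid, heel3_mid and the x axis of board, either way round below 0.14 rad and angle between each of heel0_mid, heel1_mid, heel2_mid, heel3_mid's own z axis and vertical below 0.12 rad and z of each of heel0_mid, heel1_mid, heel2_mid, heel3_mid in the frame of board below 0.029 m and y of heel0_mid in the frame of board between -0.165 and 0.165 m and x of heel1_back in the frame of board between 0.04 and 0.05 m and y of heel1_mid in the frame of board between -0.165 and 0.165 m and x of heel2_back in the frame of board between 0.04 and 0.05 m and y of heel2_mid in the frame of board between -0.165 and 0.165 m and x of heel3_back in the frame of board between 0.04 and 0.05 m and y of heel3_mid in the frame of board between -0.165 and 0.165 m), for 0.3 s.
4. the lamp head is back over the middle of the board's length (y of lamp_grip in the frame of board between -0.035 and 0.035 m), for 0.2 s.
At the end, for the whole second after the job is handed in: Both bar ends within 3.5 mm of touching the rail, bar centred within 50 mm; every heel present flat on the board, its back edge within 6 mm of the bar and 0.14 rad of parallel, within 165 mm of mid-board; lamp head within 35 mm of the middle of the board's length; all at rest (all of step 3 and all of step 4 and velocity of joint lamp_arm between -0.05 and 0.05 rad/s and linear speed of each of heel0, heel1, heel2, heel3 below 0.02 m/s).
It fails at once if the glue can is moved more than 35 mm (distance of glue_can from where it was at the start of the episode above 0.035 m).
It fails at once if the hammer is moved more than 35 mm (distance of hammer from where it was at the start of the episode above 0.035 m).
It fails at once if the shoe is moved more than 35 mm (distance of shoe from where it was at the start of the episode above 0.035 m).
Of heel0, heel1, heel2, heel3 only 3 to 4 are there at a start; the rules pass over those that are not, and their reading is None.
At some moment in a run one of heel0, heel1, heel2, heel3 may be knocked a few centimetres aside while the robot is not near it.
Once in a run the grip may slacken for a moment while it holds something.
It also fails if it takes over 210 s, if anything falls off the work surface, if the arm or the gripper's body presses on something with over 40 N, if the wrist force passes 120 N, or if a joint passes its speed limit or range.

## Working session

There is one attempt and no reset: what is moved stays moved. The work goes in short steps, Python scripts to look and compute and a shell command to move; the robot and the scene stay as the last step left them, time stands still between calls to the robot, and variables do not carry over. Pictures are saved under pics/ and viewed, and the job is handed in when it is done.

```bash
mkdir -p pics
python3 - <<'E'
from cell import *
import cv2
s=read_state(); print(s)
for n in("top","side"):
    im,d=get_image(n); cv2.imwrite(f"pics/{n}0.png",im)
    import numpy as np; np.save(f"pics/{n}0d.npy",d)
    p=camera_params(n); print(n,p)
E
```

```text
{'clock': 0.0, 'qpos': array([-1.21279451,  0.62937742,  0.03845589,  1.51839642, -0.02694989,
        0.99629269, -0.02002691]), 'qd': array([ 1.94838835e-03, -6.64765957e-04,  4.19034608e-04, -1.59436461e-05,
       -3.93638840e-05, -2.37569246e-04,  9.32397076e-04]), 'tau': array([ 1.02844882e-03, -5.63398218e+01,  1.22696355e+00, -1.93442702e+01,
        1.11412266e-02,  1.05730584e-02,  4.99842940e-06]), 'eef_pos': array([267.15707853, 592.22717541, 403.75966607]), 'tool_rot': array([-3.13963841e+00,  7.83210263e-05,  2.71777935e+00]), 'force': array([-0.29836696,  0.10312447,  0.71559577]), 'torque': array([ 0.01587165, -0.02309671, -0.02057348]), 'width': 85.77095361628831}
top {'K': array([[425.46002663,   0.        , 322.19135397],
       [  0.        , 425.46002663, 203.69690971],
       [  0.        ,   0.        ,   1.        ]]), 'T': array([[-2.09150570e-02,  9.96811478e-01, -7.70028422e-02,
         4.18158150e+02],
       [-9.99778678e-01, -2.10277804e-02, -6.53285196e-04,
         1.06390040e+00],
       [-2.27040104e-03,  7.69721363e-02,  9.97030659e-01,
         1.28068520e+03],
       [ 0.00000000e+00,  0.00000000e+00,  0.00000000e+00,
         1.00000000e+00]])}
side {'K': array([[379.88610292,   0.        , 314.87650429],
       [  0.        , 379.88610292, 199.68507737],
       [  0.        ,   0.        ,   1.        ]]), 'T': array([[ 9.92403975e-01,  7.87000822e-02, -9.45549965e-02,
         3.90762220e+02],
       [-1.22640846e-01,  5.72463821e-01, -8.10706110e-01,
        -9.63854350e+02],
       [-9.67332291e-03,  8.16144271e-01,  5.77767216e-01,
         8.50746389e+02],
       [ 0.00000000e+00,  0.00000000e+00,  0.00000000e+00,
         1.00000000e+00]])}
```

View pics/top0.png

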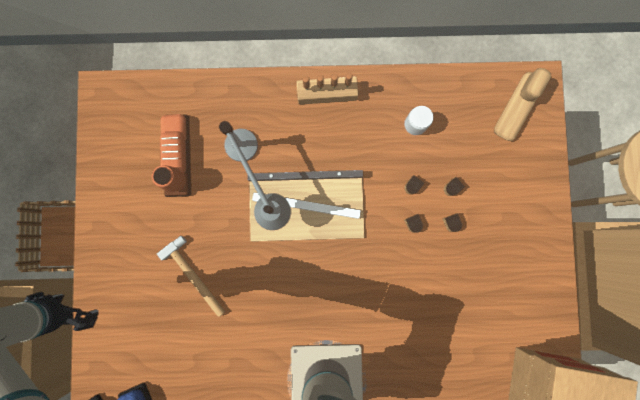

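View pics/side0.png

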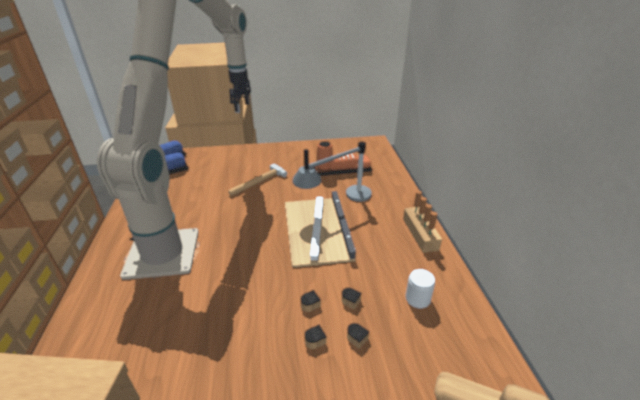

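```bash
cat > h.py <<'E'
from cell import *
import cv2, numpy as np
def pw(n,u,v,z):
    "pixel -> world at height z"
    p=camera_params(n);K=p["K"];T=p["T"]
    d=T[:3,:3]@np.array([(u-K[0,2])/K[0,0],-(v-K[1,2])/K[1,1],-1])
    o=T[:3,3]; return o+d*(z-o[2])/d[2]
def wp(n,P):
    p=camera_params(n);K=p["K"];T=p["T"]
    q=T[:3,:3].T@(np.array(P,float)-T[:3,3]); 
    return np.array([K[0,2]+K[0,0]*q[0]/-q[2],K[1,2]+K[1,1]*q[1]/q[2]])
def crop(n,name,x0,y0,x1,y1,f):
    im,d=get_image(n); c=cv2.resize(im[y0:y1,x0:x1],None,fx=f,fy=f,interpolation=cv2.INTER_CUBIC)
    cv2.imwrite(f"pics/{name}.png",c)
    return im,d
E
python3 - <<'E'
import cv2
im=cv2.imread("pics/top0.png")
cv2.imwrite("pics/a1.png",cv2.resize(im[110:250,210:370],None,fx=5,fy=4.2857 if 0 else 5,interpolation=cv2.INTER_CUBIC)[:600])
cv2.imwrite("pics/a1.png",cv2.resize(im[115:247,210:376],None,fx=4.5,fy=4.5,interpolation=cv2.INTER_CUBIC))
cv2.imwrite("pics/a2.png",cv2.resize(im[165:245,390:480],None,fx=7,fy=7,interpolation=cv2.INTER_CUBIC))
E
```

```text
(no output)
```

View pics/a1.png

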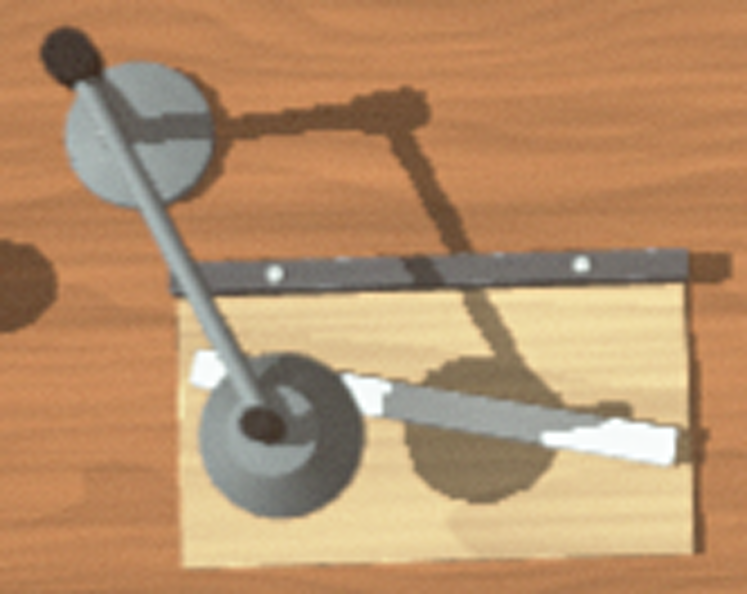

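View pics/a2.png

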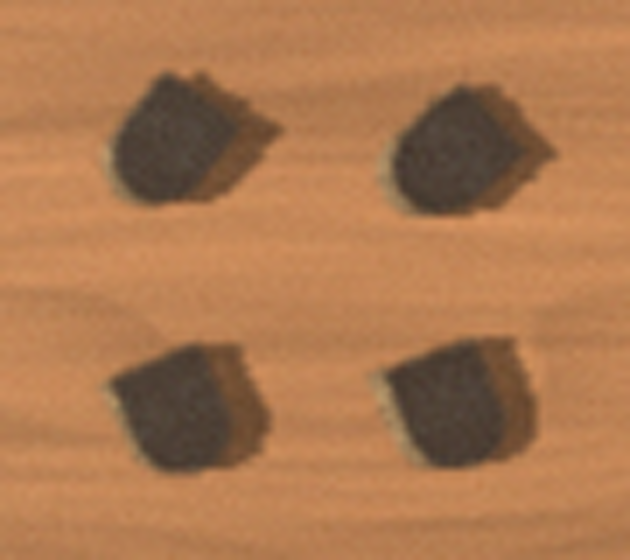

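```bash
cat >> h.py <<'E'
from scipy.optimize import minimize
def dpoly(x,y,a):
    t=np.linspace(np.pi/2,3*np.pi/2,25)
    L=np.vstack([np.array([[25,-20],[25,20]]),np.c_[-5+20*np.cos(t),20*np.sin(t)]])
    c,s=np.cos(a),np.sin(a); return L@np.array([[c,s],[-s,c]])+[x,y]
def fitD(im,u,v,ztop,n="top",thr=85,r=14):
    "fit D to dark blob near pixel; returns x,y,angle, residual"
    u,v=int(round(u)),int(round(v)); x0,y0=u-r,v-r; f=4
    g=im[y0:v+r,x0:u+r].astype(float).max(axis=2)
    G=np.clip((thr+20-g)/40,0,1)
    G=cv2.resize(G.astype(np.float32),None,fx=f,fy=f,interpolation=cv2.INTER_LINEAR)
    m=cv2.connectedComponents((G>.5).astype(np.uint8))[1]
    k=m[G.shape[0]//2-8:G.shape[0]//2+8,G.shape[1]//2-8:G.shape[1]//2+8]; k=k[k>0]; 
    if len(k)==0: return None
    G=G*(m==np.bincount(k).argmax())
    vv,uu=np.nonzero(G>.5); c=pw(n,(uu.mean()+.5)/f+x0-.5,(vv.mean()+.5)/f+y0-.5,ztop)
    def cost(p):
        P=np.array([wp(n,[q[0],q[1],ztop]) for q in dpoly(*p)])
        M=np.zeros(G.shape,np.uint8)
        cv2.fillPoly(M,[np.round(((P-[x0,y0]+.5)*f-.5)*16).astype(np.int32)],255,shift=4)
        return np.abs(cv2.GaussianBlur(M,(0,0),2.5)/255.-cv2.GaussianBlur(G,(0,0),1)).sum()/f/f
    best=None
    for a in np.arange(-np.pi,np.pi,np.pi/8):
        p=[c[0],c[1],a]; cc=cost(p)
        if best is None or cc<best[0]: best=(cc,p)
    for _ in range(2):
        p=best[1]; S=np.array([p,[p[0]+5,p[1],p[2]],[p[0],p[1]+5,p[2]],[p[0],p[1],p[2]+.3]])
        rr=minimize(cost,p,method="Nelder-Mead",options=dict(initial_simplex=S,xatol=.05,fatol=.01)); best=(rr.fun,rr.x)
    return np.r_[best[1][:2],np.degrees(best[1][2]),best[0],(G>.5).sum()/f/f]
E
python3 - <<'E'
from h import *
np.set_printoptions(precision=1,suppress=True)
im=cv2.imread("pics/top0.png")
c=lambda a,b:(210+a/4.5-.39,115+b/4.5-.39)
print("board near L,R",pw("top",*c(182,567),10),pw("top",*c(694,552),10))
print("rail foot L,R (x=70)",pw("top",*c(178,298),10),pw("top",*c(688,285),10))
print("rail top near L,R (x=70)",pw("top",*c(172,289),42),pw("top",*c(688,275),42))
print("rail top far L,R (x=90)",pw("top",*c(190,264),42),pw("top",*c(688,250),42))
print("bar L,R",pw("top",*c(192,368),30),pw("top",*c(675,448),30))
print("grip top",pw("top",*c(265,420),270))
print("hinge",pw("top",*c(105,110),205), "foot centre",pw("top",*c(139,134),5))
for u,v in [(414,184.5),(455,186),(415,223),(454,223)]:
    print(fitD(im,u,v,30))
g=im[175:195,405:425].max(axis=2);print(g)
E
```

```text
board near L,R [410.6 218.9  10. ] [ 413.4 -119.9   10. ]
rail foot L,R (x=70) [589.9 220.2  10. ] [ 591.4 -121.    10. ]
rail top near L,R (x=70) [591.6 218.5  42. ] [ 593.6 -118.1   42. ]
rail top far L,R (x=90) [607.8 206.6  42. ] [ 610.1 -118.6   42. ]
bar L,R [540.8 207.9  30. ] [ 481.5 -107.5   30. ]
grip top [488.8 129.8 270. ]
hinge [672.5 227.4 205. ] foot centre [702.8 246.5   5. ]Traceback (most recent call last):
  File "<stdin>", line 13, in <module>
  File "h.py", line 43, in fitD
    rr=minimize(cost,p,method="Nelder-Mead",options=dict(initial_simplex=S,xatol=.05,fatol=.01)); best=(rr.fun,rr.x)
    res = _minimize_neldermead(fun, x0, args, callback, bounds=bounds,
                               **options)
    fxr = func(xr)
    fx = function(np.copy(x), *(wrapper_args + args))
  File "h.py", line 33, in cost
    P=np.array([wp(n,[q[0],q[1],ztop]) for q in dpoly(*p)])
                ~~^^^^^^^^^^^^^^^^^^^^
  File "h.py", line 9, in wp
    p=camera_params(n);K=p["K"];T=p["T"]
ValueError: time passes only in moves, steps and waits
```

```bash
sed -i 's/^import cv2, numpy as np/import cv2, numpy as np\n_C={n:camera_params(n) for n in ("top","side")}\ncamera_params=_C.get/' h.py
cat >> h.py <<'E'
def go(*targets):
    "targets (x,y,z_TCP,yaw_deg world of tool x) -> row shifts from present pose"
    s=read_state(); p=s["eef_pos"]; yaw=s["tool_rot"][2]
    ex=np.array([np.cos(yaw),np.sin(yaw)]); ey=np.array([np.sin(yaw),-np.cos(yaw)])
    print("now",p.round(1),"yaw",np.degrees(yaw).round(1),"w",round(s["width"],1),"F",s["force"].round(1),"t",round(s["clock"],2))
    for x,y,z,a in targets:
        d=np.array([x,y])-p[:2]; t=(np.degrees(yaw)-a+180)%360-180
        print("  rows",round(ex@d,1),round(ey@d,1),round(p[2]-z,1),round(t,1))
E
python3 - <<'E'
from h import *
np.set_printoptions(precision=1,suppress=True)
im=cv2.imread("pics/top0.png")
for u,v in [(414,184.5),(455,186),(415,223),(454,223)]:
    print(fitD(im,u,v,30))
print(im[178:192,405:425].max(axis=2))
go((489,130,480,155.7))
E
```

```text
[ 564.6 -270.4  -33.8  105.3  170.2]
[ 557.9 -389.5  120.    96.6  181.1]
[ 449.1 -268.6   28.4  105.7  170.4]
[ 451.5 -383.2   29.2   99.2  177.1]
[[186 185 186 183 179 148 102  81  80  78  78  77  86  88 101 108 119 131
  148 170]
 [184 186 182 181 151 104  81  77  79  77  81  77  79  75  91  99 106 108
  117 120]
 [173 172 168 150 119  87  75  82  78  79  77  79  79  80  79  85  94 101
  105 107]
 [174 172 158 121  91  82  86  84  85  81  79  79  80  78  82  81  81  94
   98 110]
 [180 166 138  91  79  82  81  89  79  84  81  83  83  81  76  80  78  81
   90  97]
 [180 156 114  80  83  82  77  83  79  86  81  82  84  82  81  74  79  76
   82 102]
 [164 129  85  78  77  80  79  84  73  81  80  84  82  86  75  80  78  80
   90 104]
 [156 117  80  76  78  77  76  83  80  77  79  81  82  82  83  77  79  88
  105 109]
 [166 104  80  80  77  77  79  80  82  80  83  84  83  80  77  83  85 104
  111 118]
 [173 112  82  77  80  80  79  77  80  82  83  85  78  82  82  81  98 112
  113 110]
 [161 108  80  78  77  81  78  79  81  81  83  86  86  75  83  96 112 118
  115 112]
 [161 126  87  81  82  76  79  75  79  79  83  78  79  83  92 118 114 119
  119 120]
 [167 139  99  77  79  81  80  74  73  75  79  77  79  85 106 118 119 118
  117 147]
 [184 153 131  91  78  77  81  77  77  77  79  75  84  98 115 116 109 115
  148 182]]
now [267.1 592.3 403.9] yaw 155.7 w 85.2 F [-0.1  0.4  0.2] t 0.1
  rows -392.3 -330.2 -76.1 0.0
```

```bash
sed -i 's#G=np.clip((thr+20-g)/40,0,1)#G=np.clip((thr-g)/12+.5,0,1)#; s/thr=85/thr=95/' h.py
cat > hf.py <<'E'
from h import *
import sys
np.set_printoptions(precision=1,suppress=True)
im=cv2.imread("pics/top0.png")
for u,v in [(414,184.5),(455,186),(415,223),(454,223)]:
    print(fitD(im,u,v,30))
E
python3 hf.py
```

```text
[ 563.6 -270.7  -38.5   22.   200.5]
[ 556.3 -388.9  -49.5   19.3  204.1]
[ 449.7 -270.    19.3   28.   195.9]
[ 449.6 -384.3   21.2   25.3  201.6]
```

```bash
python3 -m jog '[0,0,-40,0,60, 0,0,-80,0,60, -392,-330,-76,-24,60, -392,-330,-76,-24,60, -392,-330,-76,-24,60, -392,-330,-76,-24,60, -392,-330,-76,-24,60, -392,-330,-76,-24,60, -392,-330,-76,-24,60, -392,-330,-76,-24,60, -392,-330,-76,-24,60, -392,-330,-76,-24,60, -392,-330,-76,-24,60, -392,-330,-76,-24,60, -392,-330,-76,-24,60, -392,-330,-76,-24,60, -392,-330,-76,-24,60, -392,-330,-76,-24,60, -392,-330,-76,-24,60]'
python3 - <<'E'
from h import *
go((489,130,400,180))
im,d=crop("side","b1",230,60,430,260,3)
crop("top","b2",210,90,410,260,4)
E
```

```text
clock: 1.68
eef_pos: [488.2, 132.2, 480.5]
tool_rot: [3.141, -0.001, 3.14]
force: [-0.3, 0.2, -0.0]
width: 59.8
now [488.2 132.2 480.5] yaw 179.9 w 59.8 F [-0.3  0.2 -0. ] t 1.68
  rows -0.8 -2.2 80.5 -0.1
```

View pics/b1.png

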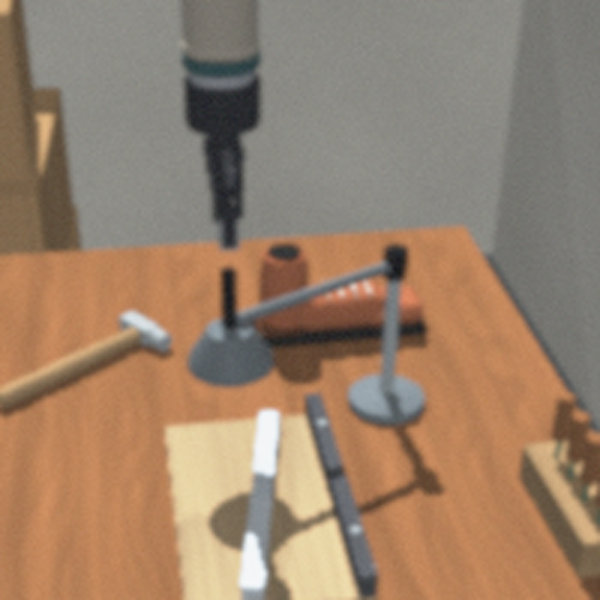

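View pics/b2.png

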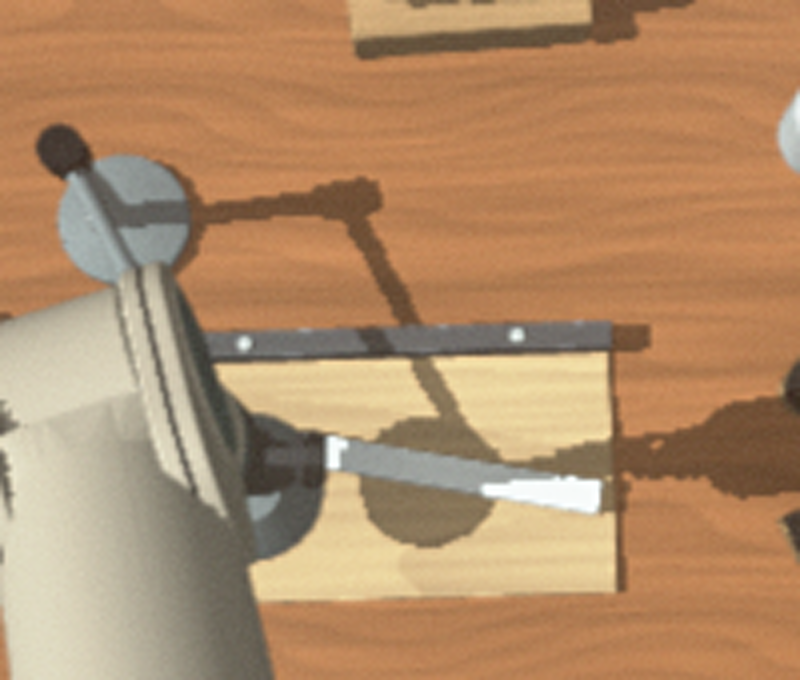

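```bash
python3 -m jog '[0,-2,30,0,60, 0,-2,55,0,60, 0,-2,80,0,60, 0,-2,80,0,60, 0,-2,80,0,30, 0,-2,80,0,30, 0,-2,80,0,26, 0,-2,80,0,26, 0,-2,80,0,26]'
python3 - <<'E'
from h import *
im,d=crop("side","b3",230,60,430,260,3)
H=np.array([702.8,246.5]);r=np.hypot(489-H[0],130-H[1]);print(r)
go(*[(H[0]+241*np.cos(np.radians(a)),H[1]+241*np.sin(np.radians(a)),400,180) for a in (-151.3,-160,-169,-178,173,164,155)])
E
```

```text
clock: 2.53
eef_pos: [489.5, 129.2, 402.1]
tool_rot: [3.14, 0.003, 3.137]
force: [0.6, 1.5, 2.0]
width: 26.1
243.48036881851476
now [489.4 129.2 402. ] yaw 179.7 w 26.2 F [0.6 2.1 1.9] t 2.58
  rows -2.0 1.6 2.0 -0.3
  rows 13.2 34.8 2.0 -0.3
  rows 23.5 71.2 2.0 -0.3
  rows 27.9 108.8 2.0 -0.3
  rows 26.5 146.6 2.0 -0.3
  rows 19.1 183.7 2.0 -0.3
  rows 6.0 219.2 2.0 -0.3
```

View pics/b3.png

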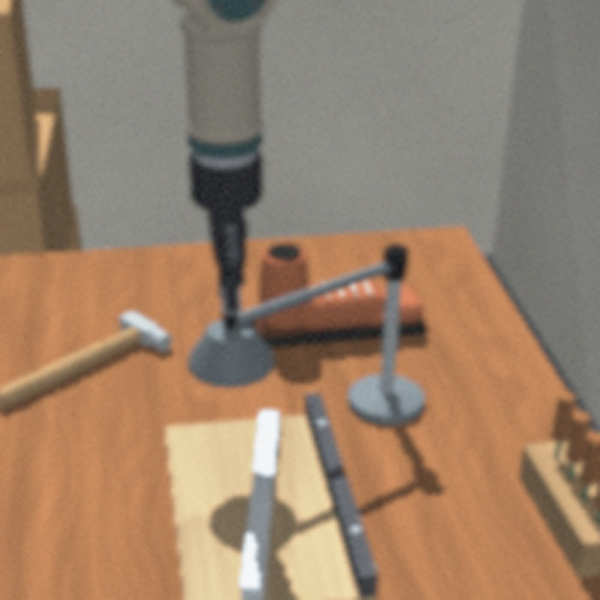

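```bash
python3 -m jog '[8,16,0,0,26, 15,33,0,0,26, 20,51,0,0,26, 25,70,0,0,26, 28,88,0,0,26, 30,107,0,0,26, 30,126,0,0,26, 28,145,0,0,26, 25,164,0,0,26, 20,182,0,0,26, 14,200,0,0,26, 8,218,0,0,26, 8,218,0,0,26, 8,218,0,0,26]'
python3 - <<'E'
from h import *
go()
crop("side","b4",230,60,430,260,3)
E
```

```text
clock: 3.75
eef_pos: [481.8, 346.6, 400.5]
tool_rot: [-3.141, -0.0, 3.138]
force: [-0.3, -0.2, 0.1]
width: 26.5
now [481.8 346.6 400.5] yaw 179.8 w 26.5 F [-0.3 -0.2  0.1] t 3.75
```

View pics/b4.png

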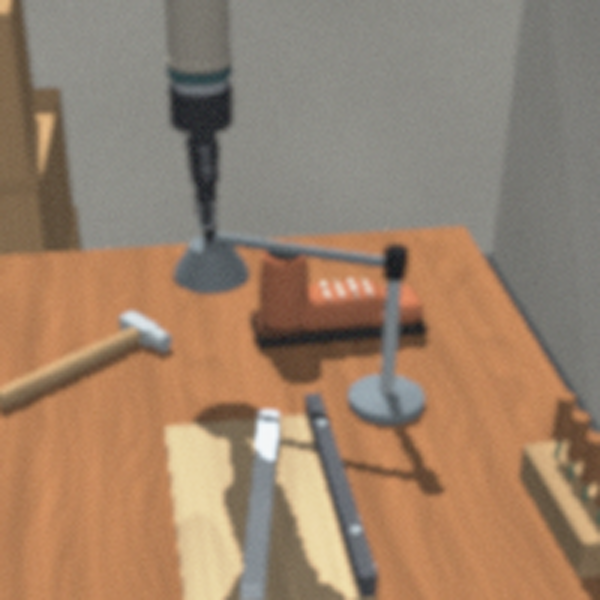

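```bash
python3 -m jog '[0,0,0,0,60, 0,0,-35,0,60, 0,0,-70,0,60, 0,0,-85,0,85, 32,-297,-85,-0.6,85, 32,-297,-85,-0.6,85, 32,-297,-85,-0.6,85, 32,-297,-85,-0.6,85, 32,-297,-85,-0.6,85, 32,-297,-85,-0.6,85, 32,-297,-85,-0.6,85, 32,-297,-85,-0.6,85, 32,-297,-85,-0.6,85, 32,-297,150,-0.6,85, 32,-297,150,-0.6,85, 32,-297,150,-0.6,85, 32,-297,150,-0.6,85, 32,-297,150,-0.6,85, 32,-297,150,-0.6,85, 32,-297,150,-0.6,85]'
python3 - <<'E'
from h import *
go((450,50,176,180.4))
crop("side","b5",230,60,430,280,2.7)
crop("top","b6",210,90,410,260,4)
E
```

```text
clock: 5.47
eef_pos: [446.6, 50.9, 246.3]
tool_rot: [-3.141, -0.01, -3.134]
force: [-0.1, -0.3, 0.0]
width: 84.9
now [446.6  50.9 246.3] yaw -179.6 w 84.9 F [-0.1 -0.3  0. ] t 5.47
  rows -3.4 -0.9 70.3 0.0
```

View pics/b5.png

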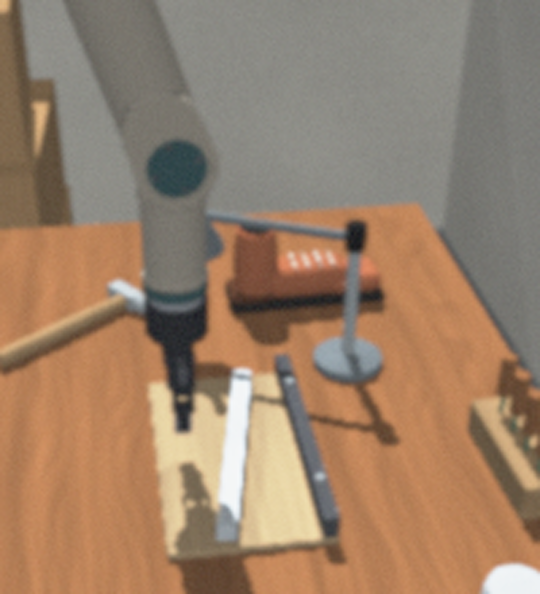

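View pics/b6.png

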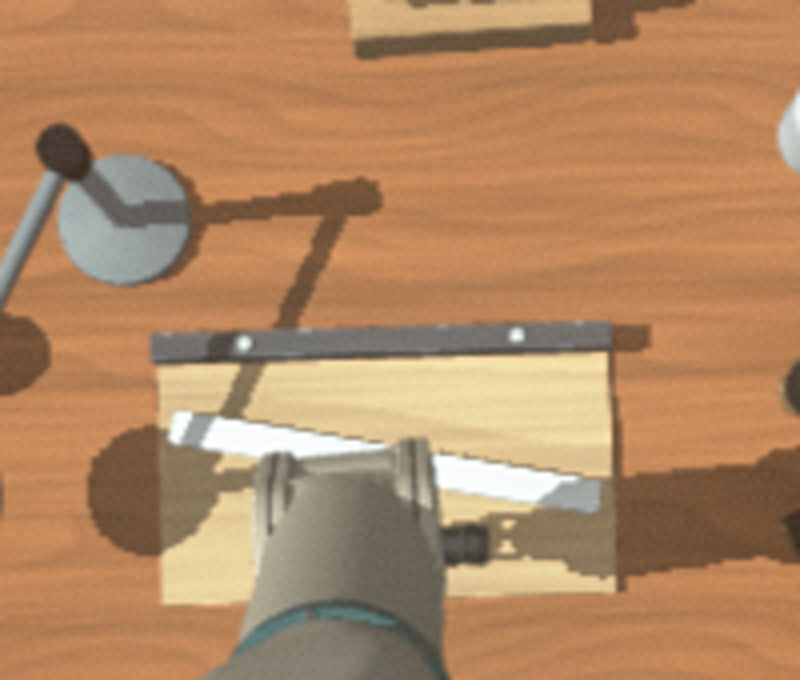

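```bash
python3 -m jog '[0,0,25,0,85, 0,0,45,0,85, 0,0,60,0,85, 0,0,70,0,85, 0,0,70,0,85, 0,0,70,0,85]'
python3 - <<'E'
from h import *
go((556,50,176,180.4))
crop("side","b7",270,160,370,260,6)
E
```

```text
clock: 6.07
eef_pos: [449.9, 51.0, 182.3]
tool_rot: [3.139, 0.005, -3.135]
force: [-0.2, -0.7, -0.1]
width: 85.2
now [449.9  51.  182.3] yaw -179.6 w 85.2 F [-0.2 -0.7 -0.1] t 6.07
  rows -106.1 -1.7 6.3 -0.0
```

View pics/b7.png

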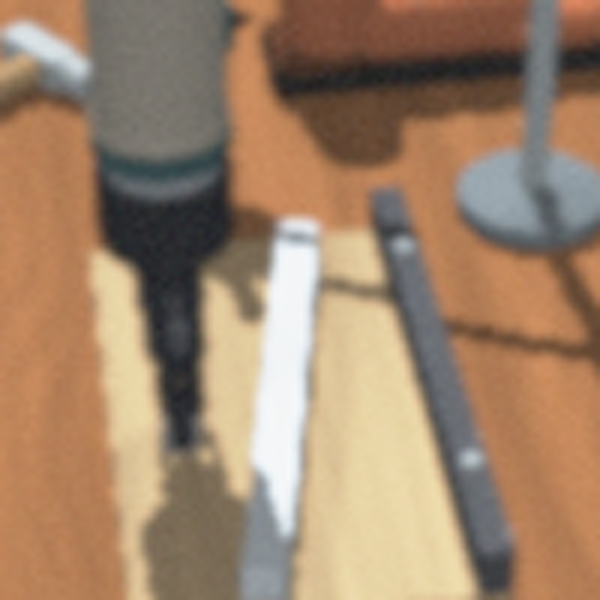

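```bash
python3 -m jog '[0,0,0,0,85, -8,0,0,0,85, -16,0,0,0,85, -24,0,0,0,85, -30,0,0,0,85, -35,0,0,0,85, -40,0,0,0,85, -45,0,0,0,85, -50,0,0,0,85, -55,0,0,0,85, -60,0,0,0,85, -65,0,0,0,85, -70,0,0,0,85, -75,0,0,0,85, -80,0,0,0,85, -85,0,0,0,85, -88,0,0,0,85, -91,0,0,0,85, -94,0,0,0,85, -94,0,0,0,85]'
python3 - <<'E'
from h import *
go((556,50,176,180.4))
crop("side","b8",270,160,370,260,6)
E
```

```text
clock: 7.78
eef_pos: [539.0, 49.4, 180.2]
tool_rot: [3.141, -0.01, -3.139]
force: [-11.3, -0.9, 7.2]
width: 85.1
now [539.   49.4 180.2] yaw -179.8 w 85.1 F [-11.3  -0.9   7.2] t 7.78
  rows -17.0 0.5 4.2 -0.2
```

View pics/b8.png

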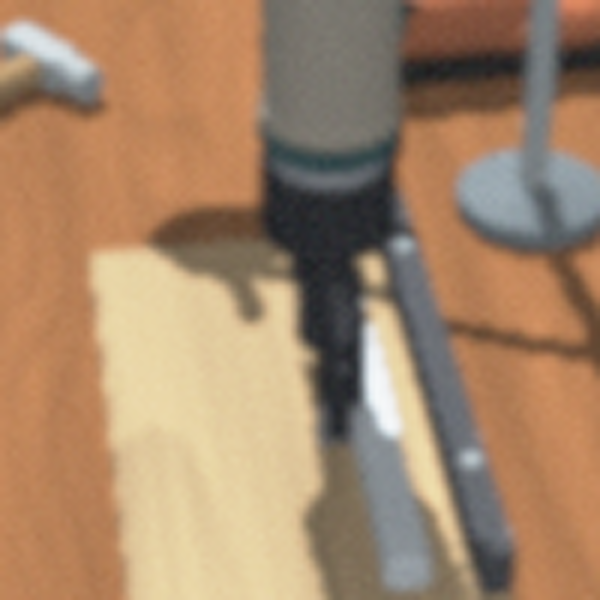

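```bash
python3 -m jog '[-4,0,-2,0,85, -8,0,-2,0,85, -12,0,-2,0,85, -15,0,-2,0,85, -18,0,-2,0,85, -21,0,-2,0,85, -23,0,-2,0,85, -25,0,-2,0,85, -25,0,-2,0,85, -25,0,-2,0,85]'
python3 - <<'E'
from h import *
go((556,50,176,180.4))
crop("side","b9",270,160,370,260,6)
E
```

```text
clock: 8.67
eef_pos: [560.6, 50.2, 180.4]
tool_rot: [3.139, -0.02, -3.135]
force: [-16.5, -0.9, 2.9]
width: 85.1
now [560.6  50.2 180.4] yaw -179.6 w 85.1 F [-16.5  -0.9   2.9] t 8.67
  rows 4.6 -0.2 4.4 -0.0
```

View pics/b9.png

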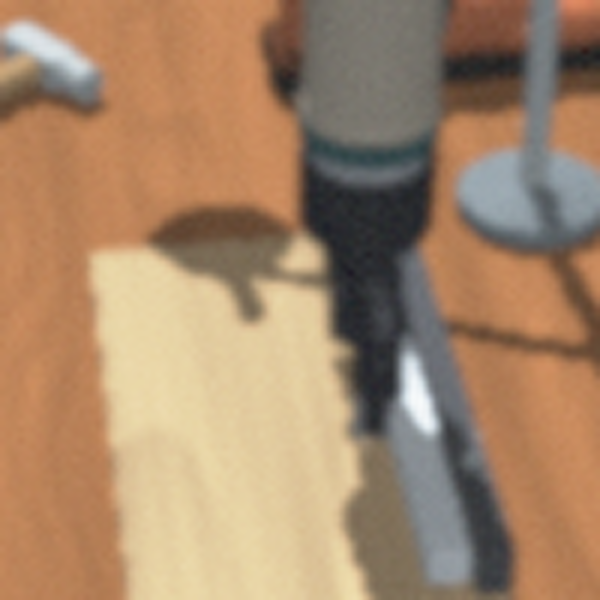

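```bash
python3 -m jog '[-3,0,0,0,85, -5,0,0,0,85, -5,0,0,0,85, -5,0,0,0,85, 10,0,0,0,85, 20,0,0,0,85, 30,0,-20,0,85, 30,0,-60,0,85, 30,0,-100,0,85, 30,0,-120,0,85,30,0,-120,0,85]'
python3 - <<'E'
from h import *
go()
E
```

```text
clock: 9.63
eef_pos: [539.3, 49.7, 307.2]
tool_rot: [3.142, 0.008, -3.136]
force: [0.2, 0.5, -0.1]
width: 84.9
now [539.3  49.7 307.2] yaw -179.7 w 84.9 F [ 0.2  0.5 -0.1] t 9.63
```

```bash
python3 - <<'E'
from h import *
go((450,-270,330,19.3))
E
python3 -m jog '[0,0,-25,40,85, 89,-322,-25,161,85, 89,-322,-25,161,85, 89,-322,-25,161,85, 89,-322,-25,161,85, 89,-322,-25,161,85, 89,-322,-25,161,85, 89,-322,-25,161,85, 89,-322,-25,161,85, 89,-322,-25,161,85, 89,-322,-25,161,85, 89,-322,-25,161,85, 89,-322,-25,161,85, 89,-322,-25,161,85, 89,-322,-25,161,85, 89,-322,-25,161,85, 89,-322,-25,161,85, 89,-322,-25,161,85, 89,-322,-25,161,85, 89,-322,-25,161,85]'
python3 - <<'E'
from h import *
go((450,-270,330,19.3))
crop("top","c1",235,120,375,250,5.5)
im,d=crop("side","c2",270,160,370,280,5)
cv2.imwrite("pics/c3.png",im)
E
```

```text
now [539.3  49.7 307.2] yaw -179.7 w 84.9 F [ 0.2  0.5 -0.1] t 9.63
  rows 91.0 -319.2 -22.8 161.0
clock: 11.3
eef_pos: [450.4, -272.1, 327.0]
tool_rot: [-3.14, 0.001, 0.641]
force: [0.2, -0.1, -0.6]
width: 84.6
now [ 450.4 -272.1  327. ] yaw 36.7 w 84.6 F [ 0.2 -0.1 -0.6] t 11.3
  rows 1.0 -2.0 -3.0 17.4
```

View pics/c1.png

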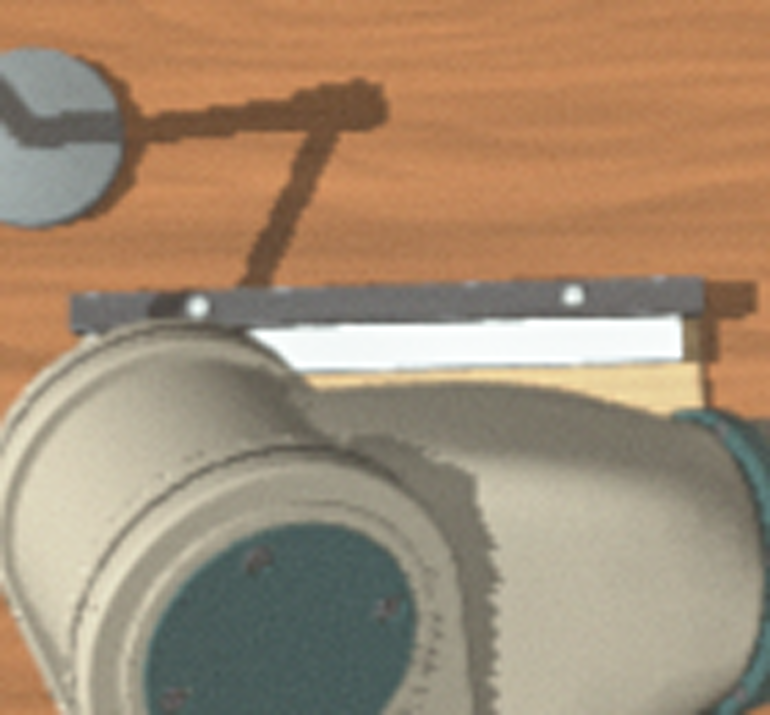

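View pics/c3.png

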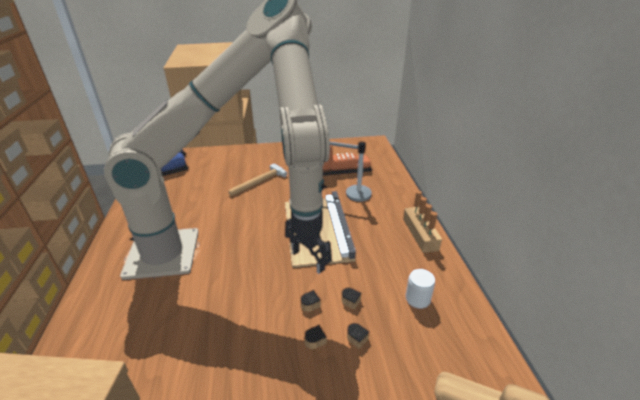

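```bash
python3 -m jog '[0,-2,0,17.4,75, 0,-2,0,17.4,75, 0,-2,0,17.4,75, 0,-2,35,17.4,75, 0,-2,70,17.4,75, 0,-2,100,17.4,75, 0,-2,125,17.4,75, 0,-2,140,17.4,75, 0,-2,150,17.4,75, 0,-2,154,17.4,75, 0,-2,154,17.4,75,0,-2,154,17.4,75]'
python3 - <<'E'
from h import *
go((449.7,-270,173,19.3))
im,d=crop("side","d1",270,230,410,360,5)
E
```

```text
clock: 12.4
eef_pos: [449.1, -271.0, 173.9]
tool_rot: [3.141, 0.0, 0.345]
force: [-0.4, -0.6, -0.3]
width: 74.9
now [ 449.1 -271.   173.9] yaw 19.7 w 74.9 F [-0.4 -0.6 -0.3] t 12.4
  rows 0.9 -0.7 0.9 0.4
```

View pics/d1.png

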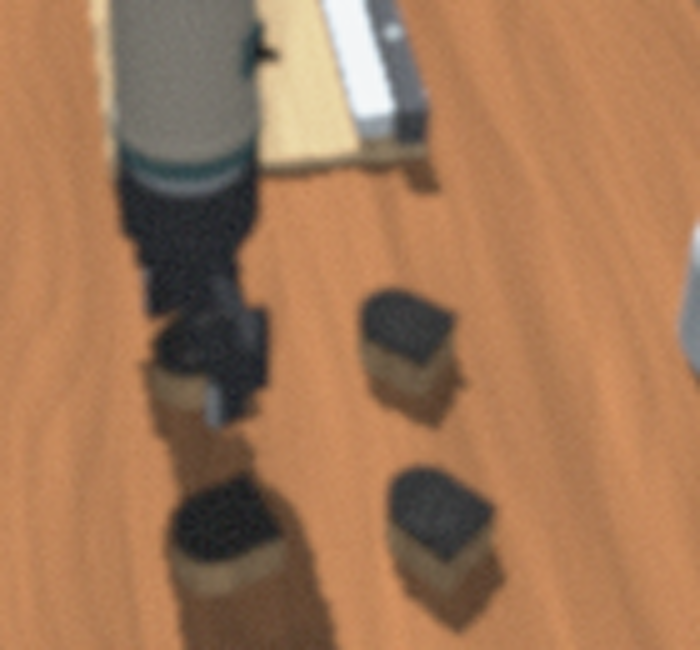

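```bash
python3 -m jog '[0,0,0,0,60, 0,0,0,0,45, 0,0,0,0,34, 0,0,0,0,34, 0,0,0,0,34, 0,0,0,0,34, 0,0,0,0,34]'
python3 - <<'E'
from h import *
go((530,162,290,0.4))
E
```

```text
clock: 13.03
eef_pos: [449.3, -270.7, 174.3]
tool_rot: [3.141, -0.001, 0.344]
force: [-0.5, 0.5, 6.4]
width: 39.6
now [ 449.3 -270.7  174.3] yaw 19.7 w 39.6 F [-0.5  0.5  6.4] t 13.03
  rows 222.0 -380.2 -115.7 19.3
```

```bash
python3 -m jog '[0,0,-10,0,34, 0,0,-40,0,34, 0,0,-75,0,34, 110,-190,-110,10,34, 222,-380,-115,19.3,34, 222,-380,-115,19.3,34, 222,-380,-115,19.3,34, 222,-380,-115,19.3,34, 222,-380,-115,19.3,34, 222,-380,-115,19.3,34, 222,-380,-115,19.3,34, 222,-380,-115,19.3,34, 222,-380,-115,19.3,34, 222,-380,-115,19.3,34, 222,-380,-115,19.3,34, 222,-380,-115,19.3,34, 222,-380,-115,19.3,34]'
python3 - <<'E'
from h import *
go((535,162,205,0.4))
im,d=crop("side","d2",270,130,390,260,5)
im,d=crop("top","d3",220,110,480,250,3)
E
```

```text
clock: 14.45
eef_pos: [529.7, 161.1, 289.1]
tool_rot: [3.14, 0.0, 0.006]
force: [-0.3, -0.2, -0.3]
width: 39.0
now [529.7 161.1 289.1] yaw 0.3 w 39.0 F [-0.3 -0.2 -0.3] t 14.45
  rows 5.3 -0.9 84.1 -0.1
```

View pics/d2.png

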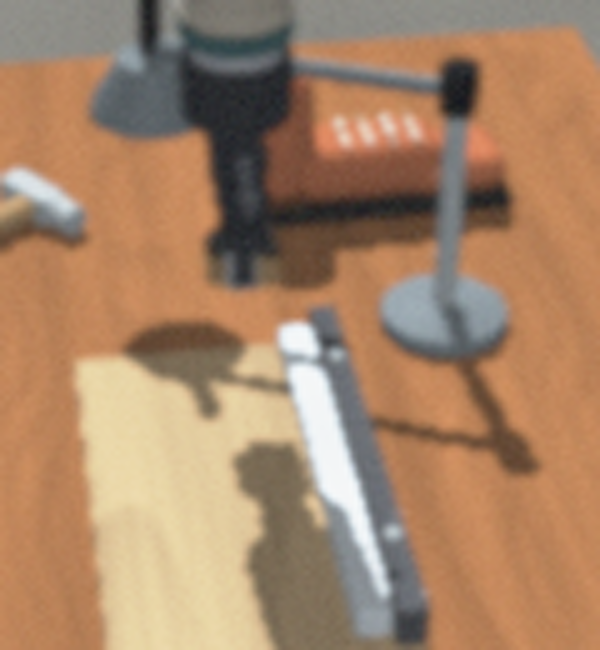

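View pics/d3.png

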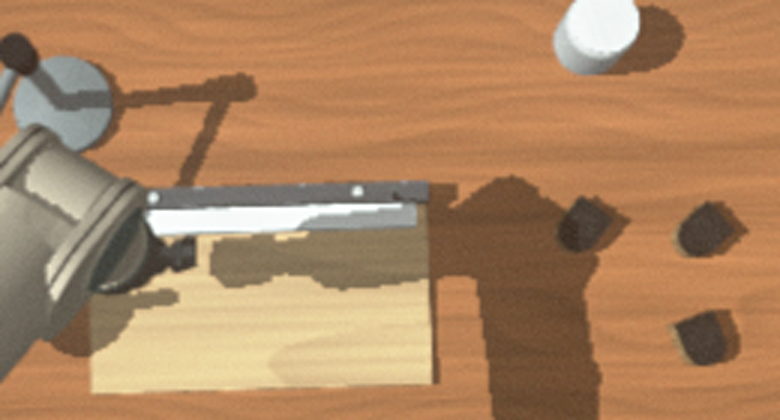

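```bash
cat >> h.py <<'E'
B0=np.array([521.5,50.]);BY=.007
def bw(x,y,z): 
    c,s=np.cos(BY),np.sin(BY); return [B0[0]+c*x-s*y,B0[1]+s*x+c*y,z]
def overlay(n,name,x0,y0,x1,y1,f,lines):
    im,d=get_image(n); c=cv2.resize(im[y0:y1,x0:x1],None,fx=f,fy=f,interpolation=cv2.INTER_CUBIC)
    for L,col in lines:
        P=np.array([(wp(n,bw(*q))-[x0,y0]+.5)*f for q in L]).astype(int); cv2.polylines(c,[P],False,col,1)
    cv2.imwrite(f"pics/{name}.png",c); return im
E
cat > ov.py <<'E'
from h import *
import sys
g=(0,255,0);r=(0,0,255);b=(255,0,0)
L=[([(-110,170,10),(-110,-170,10),(90,-170,10)],g),([(70,170,42),(70,-170,42),(90,-170,42),(90,170,42),(70,170,42)],r),([(46,160,30),(46,-160,30),(70,-160,30)],b),([(46,160,30),(70,160,30)],b)]
overlay("side",sys.argv[1]+"s",275,170,385,280,5.4,L)
overlay("top",sys.argv[1]+"t",240,150,380,250,5.5,L)
E
python3 ov.py e1
```

```text
(no output)
```

View pics/e1s.png

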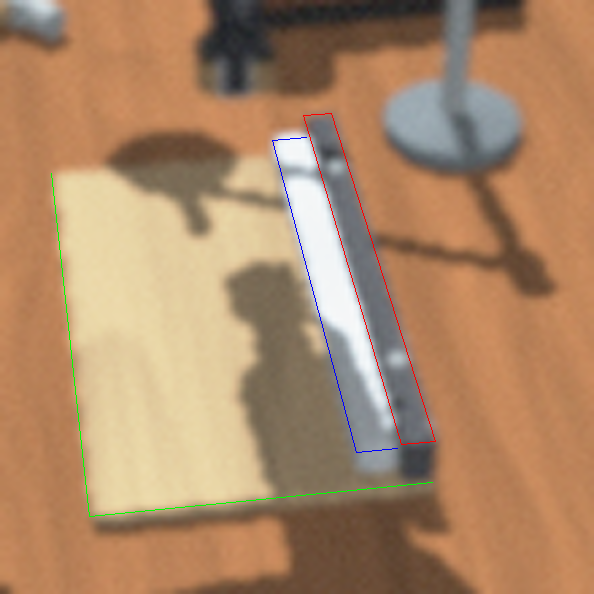

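View pics/e1t.png

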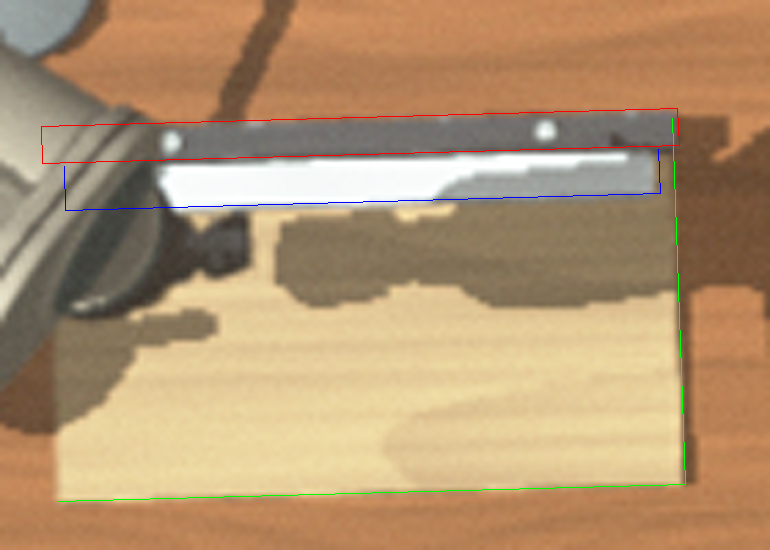

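```bash
python3 -m jog '[5,-1,40,0,34, 5,-1,75,0,34, 5,-1,90,0,34, 5,-1,98,0,34, 5,-1,103,0,34, 5,-1,103,0,34, 5,-1,103,0,34]'
python3 - <<'E'
from h import *
go((535,162,205,0.4))
im,d=crop("side","d4",270,150,350,230,7)
E
```

```text
clock: 15.23
eef_pos: [535.5, 162.1, 186.1]
tool_rot: [-3.142, -0.001, 0.005]
force: [-0.3, -0.4, 0.1]
width: 39.0
now [535.5 162.1 186.1] yaw 0.3 w 39.0 F [-0.3 -0.4  0.1] t 15.23
  rows -0.5 0.1 -18.9 -0.1
```

View pics/d4.png

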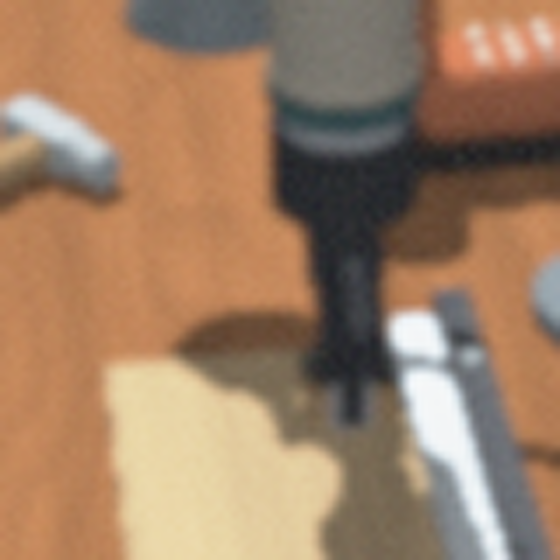

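Now nudge towards the bar, watching the force.

```bash
python3 -m jog '[0,0,1,0,34, 2,0,1,0,34, 4,0,1,0,34, 5,0,1,0,34, 6,0,1,0,34, 6,0,1,0,34, 6,0,1,0,34]'; python3 -m jog '[1,0,0,0,34, 2,0,0,0,34, 2,0,0,0,34, 2,0,0,0,34]'
```

```text
clock: 15.87
eef_pos: [540.7, 163.1, 184.6]
tool_rot: [-3.141, 0.001, 0.007]
force: [-3.4, 0.3, 2.1]
width: 39.3
clock: 16.2
eef_pos: [541.3, 163.0, 184.5]
tool_rot: [-3.141, 0.005, 0.007]
force: [-7.5, 0.5, 6.0]
width: 39.3
```

```bash
python3 -m jog '[1,0,0,0,34, 1,0,0,0,34, 1,0,0,0,40, 0,0,0,0,48, 0,0,0,0,56, 0,0,0,0,62, 0,0,0,0,62, 0,0,-30,0,62, 0,0,-70,0,62, 0,0,-110,0,62, 0,0,-110,0,62]'
python3 - <<'E'
from h import *
go((449.6,-384.3,290,21.2),(449.6,-384.3,173,21.2))
im,d=crop("side","d5",270,150,350,230,7)
im,d=crop("top","d6",390,165,480,245,5)
np.set_printoptions(precision=1,suppress=True)
for u,v in [(414,184.5),(455,186),(454,223)]:
    print(fitD(im,u,v,30))
E
```

```text
clock: 17.12
eef_pos: [546.0, 161.9, 301.5]
tool_rot: [-3.14, -0.012, 0.006]
force: [1.8, -0.2, 0.2]
width: 62.0
now [546.  161.9 301.5] yaw 0.3 w 62.0 F [ 1.8 -0.2  0.2] t 17.12
  rows -99.5 545.6 11.5 -20.9
  rows -99.5 545.6 128.5 -20.9
[ 563.2 -268.3  -36.5   18.6  230.8]
[ 556.2 -389.   -52.4   19.1  205.9]
[ 449.  -385.1   21.3   23.1  203.8]
```

View pics/d5.png

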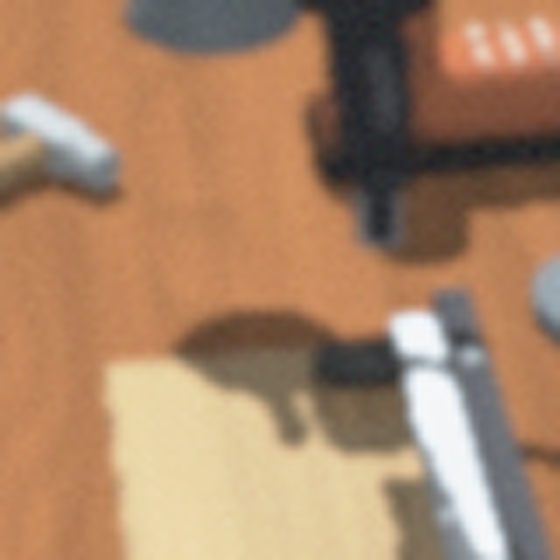

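```bash
python3 -m jog '[-99,545,11,-20.9,75, -99,545,11,-20.9,75, -99,545,11,-20.9,75, -99,545,11,-20.9,75, -99,545,11,-20.9,75, -99,545,11,-20.9,75, -99,545,11,-20.9,75, -99,545,11,-20.9,75, -99,545,11,-20.9,75, -99,545,11,-20.9,75, -99,545,11,-20.9,75, -99,545,11,-20.9,75, -99,545,11,-20.9,75, -99,545,11,-20.9,75, -99,545,11,-20.9,75, -99,545,11,-20.9,75]'
python3 - <<'E'
from h import *
go((449.3,-384.7,174,21.2))
E
```

```text
clock: 18.55
eef_pos: [447.1, -382.7, 282.3]
tool_rot: [-3.139, 0.001, 0.369]
force: [0.4, 0.9, -0.7]
width: 74.8
now [ 447.1 -382.7  282.3] yaw 21.2 w 74.8 F [ 0.4  0.9 -0.7] t 18.55
  rows 1.4 2.7 108.3 -0.0
```

```bash
python3 -m jog '[1,2,30,0,75, 1,2,60,0,75, 1,2,65,0,75, 1,2,65,0,75, 1,2,65,0,75]'
python3 - <<'E'
from h import *
go((449.3,-384.7,174,21.2))
E
```

```text
clock: 18.97
eef_pos: [449.9, -383.2, 219.0]
tool_rot: [-3.141, 0.0, 0.373]
force: [0.0, -0.1, 0.9]
width: 75.0
now [ 449.9 -383.2  219. ] yaw 21.4 w 75.0 F [ 0.  -0.1  0.9] t 18.97
  rows -1.1 1.2 45.0 0.2
```

```bash
python3 -m jog '[-1,1,20,0,75, -1,1,35,0,75, -1,1,42,0,75, -1,1,44,0,75, -1,1,44,0,60, -1,1,44,0,45, -1,1,44,0,34, -1,1,44,0,34, -1,1,44,0,34, -1,1,44,0,34, -1,1,44,0,34]'
python3 - <<'E'
from h import *
go((535,87,290,0.4))
E
```

```text
clock: 19.88
eef_pos: [449.1, -386.0, 176.1]
tool_rot: [3.14, -0.001, 0.371]
force: [0.1, -0.4, 6.2]
width: 39.1
now [ 449.1 -386.   176.1] yaw 21.3 w 39.1 F [ 0.1 -0.4  6.2] t 19.88
  rows 251.6 -409.6 -113.9 20.9
```

```bash
python3 -m jog '[0,0,-10,0,34, 0,0,-40,0,34, 0,0,-75,0,34, 110,-190,-110,10,34, 252,-410,-114,21,34, 252,-410,-114,21,34, 252,-410,-114,21,34, 252,-410,-114,21,34, 252,-410,-114,21,34, 252,-410,-114,21,34, 252,-410,-114,21,34, 252,-410,-114,21,34, 252,-410,-114,21,34, 252,-410,-114,21,34, 252,-410,-114,21,34, 252,-410,-114,21,34, 252,-410,-114,21,34, 252,-410,-114,21,34]'
python3 - <<'E'
from h import *
go((535,87,187,0.4))
crop("side","d7",270,150,350,230,7)
E
```

```text
clock: 21.38
eef_pos: [534.6, 87.3, 289.3]
tool_rot: [3.141, -0.0, 0.004]
force: [0.2, 0.3, -0.9]
width: 39.3
now [534.6  87.3 289.3] yaw 0.2 w 39.3 F [ 0.2  0.3 -0.9] t 21.38
  rows 0.4 0.3 102.3 -0.2
```

View pics/d7.png

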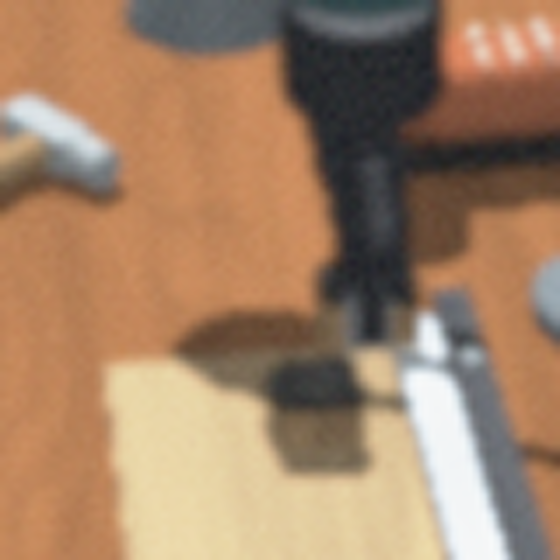

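Run:
```python
from h import *
np.set_printoptions(precision=1,suppress=True)
print(pw("side",270+315/7,150+383/7,40), pw("side",270+355/7,150+362/7,40))
im,d=crop("top","d8",240,150,380,250,5.5)
```

```text
[520.  142.4  40. ] [543.1 158.1  40. ]
```

View pics/d8.png

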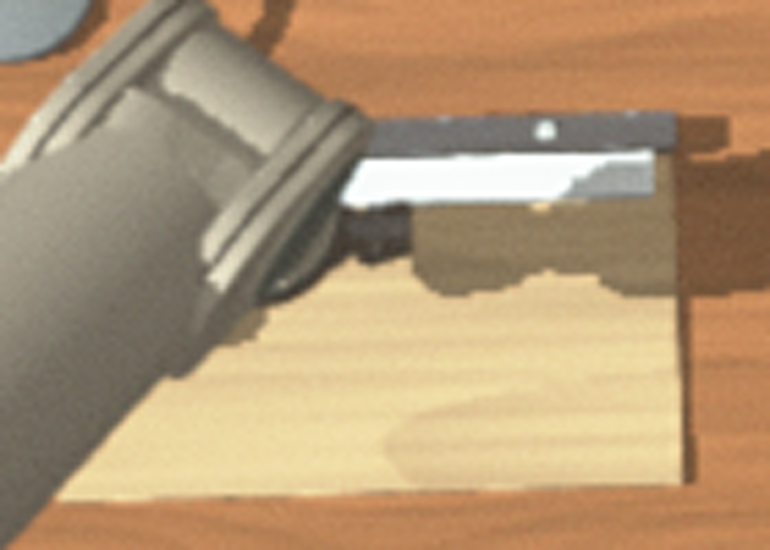

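```bash
python3 -m jog '[0,12,0,0,34, 0,12,40,0,34, 0,12,75,0,34, 0,12,90,0,34, 0,12,98,0,34, 0,12,102,0,34, 0,12,102,0,34, 2,12,103,0,34, 4,12,103,0,34, 6,12,103,0,34, 6,12,103,0,34, 6,12,103,0,34]'; python3 -m jog '[1,0,0,0,34, 2,0,0,0,34, 2,0,0,0,34, 2,0,0,0,34]'
```

```text
clock: 22.48
eef_pos: [541.2, 76.1, 186.1]
tool_rot: [3.141, -0.001, 0.005]
force: [-0.4, -0.1, 1.8]
width: 38.7
clock: 22.82
eef_pos: [541.8, 75.9, 186.1]
tool_rot: [-3.141, 0.002, 0.005]
force: [-4.8, -0.9, 8.2]
width: 39.0
```

```bash
python3 -m jog '[1,0,0,0,34, 2,0,0,0,34, 2,0,0,0,34]'; python3 -m jog '[-2,0,-1,0,40, -2,0,-1,0,48, -2,0,-1,0,54, -2,0,-1,0,54, -2,0,-1,0,54, -2,0,-30,0,54, -2,0,-70,0,54, -2,0,-110,0,54, -2,0,-110,0,54]'
python3 - <<'E'
from h import *
crop("side","d9",270,150,350,230,7)
go((563.3,-269.5,290,-37.5),(520,142,290,0))
E
```

```text
clock: 23.07
eef_pos: [542.5, 75.8, 186.1]
tool_rot: [-3.14, 0.006, 0.005]
force: [-9.7, -0.4, 13.2]
width: 39.3
clock: 23.82
eef_pos: [545.5, 74.9, 302.0]
tool_rot: [3.141, -0.011, 0.004]
force: [0.9, 0.1, 0.4]
width: 53.5
now [544.6  75.6 299.3] yaw 0.3 w 53.7 F [ 0.6  1.2 -1.2] t 23.87
  rows 17.0 345.2 9.3 37.8
  rows -24.2 -66.5 9.3 0.3
```

View pics/d9.png

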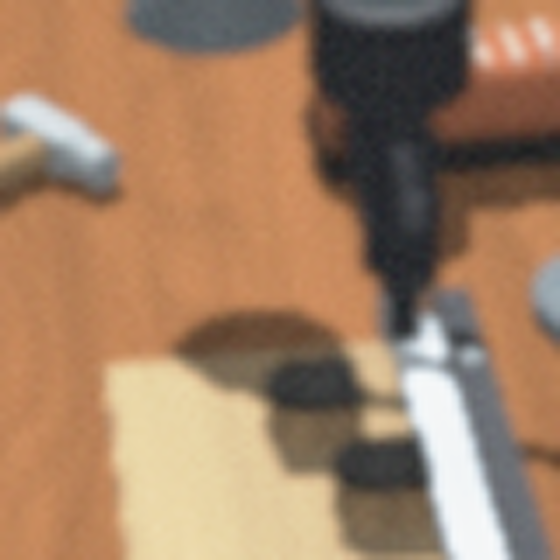

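```bash
python3 -m jog '[17,345,9,37.8,75, 17,345,9,37.8,75, 17,345,9,37.8,75, 17,345,9,37.8,75, 17,345,9,37.8,75, 17,345,9,37.8,75, 17,345,9,37.8,75, 17,345,9,37.8,75, 17,345,9,37.8,75, 17,345,9,37.8,75, 17,345,9,37.8,75, 17,345,9,37.8,75, 17,345,70,37.8,75, 17,345,70,37.8,75, 17,345,70,37.8,75, 17,345,70,37.8,75, 17,345,70,37.8,75]'
python3 - <<'E'
from h import *
go((563.3,-269.5,175,-37.5))
crop("side","d10",290,230,410,360,4.5)
crop("top","d11",380,150,500,250,4.5)
E
```

```text
clock: 25.28
eef_pos: [562.3, -268.2, 226.9]
tool_rot: [-3.142, -0.001, -0.653]
force: [0.5, 0.0, 0.2]
width: 75.0
now [ 562.3 -268.2  226.9] yaw -37.4 w 75.0 F [0.5 0.  0.2] t 25.28
  rows 1.6 0.4 51.9 0.1
```

View pics/d10.png

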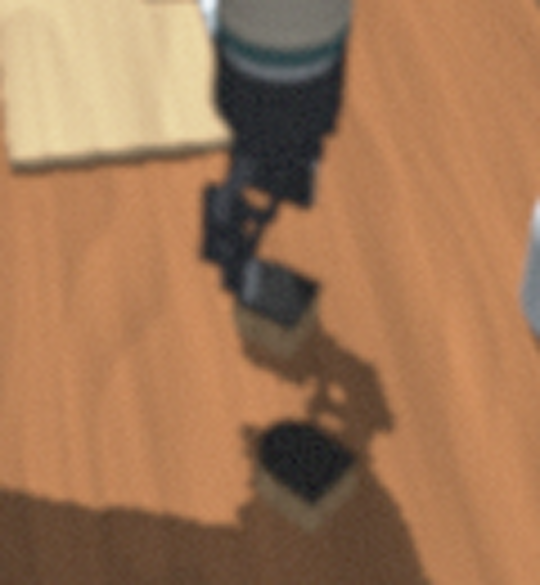

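View pics/d11.png

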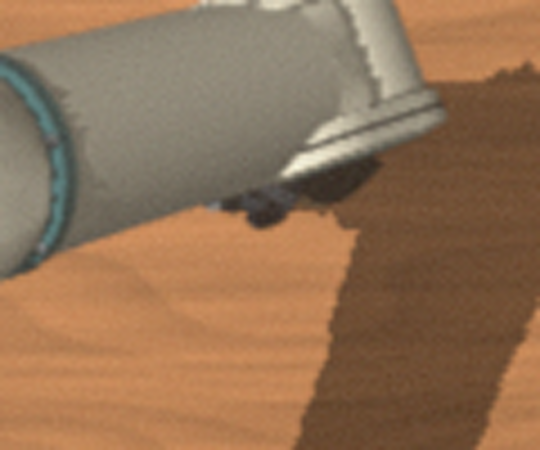

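```bash
python3 -m jog '[1,0,20,0,75, 1,0,40,0,75, 1,0,48,0,75, 1,0,51,0,75, 1,0,51,0,60, 1,0,51,0,45, 1,0,51,0,34, 1,0,51,0,34, 1,0,51,0,34, 1,0,51,0,34, 1,0,51,0,34]'
python3 - <<'E'
from h import *
go((535,5,290,0.4))
crop("side","d12",290,230,410,360,4.5)
E
```

```text
clock: 26.3
eef_pos: [562.8, -270.0, 176.2]
tool_rot: [-3.141, -0.002, -0.655]
force: [-1.0, -0.1, 7.2]
width: 39.3
now [ 562.8 -270.   176.2] yaw -37.5 w 39.3 F [-1.  -0.1  7.2] t 26.3
  rows -189.6 -201.1 -113.8 -37.9
```

View pics/d12.png

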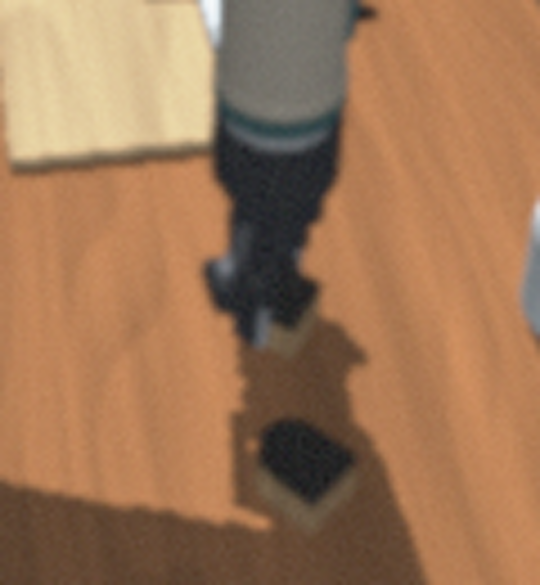

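```bash
python3 -m jog '[0,0,-10,0,34, 0,0,-40,0,34, 0,0,-75,0,34, -80,-80,-110,-15,34, -189,-201,-114,-38,34, -189,-201,-114,-38,34, -189,-201,-114,-38,34, -189,-201,-114,-38,34, -189,-201,-114,-38,34, -189,-201,-114,-38,34, -189,-201,-114,-38,34, -189,-201,-114,-38,34, -189,-201,-114,-38,34, -189,-201,-114,-38,34, -189,-201,-114,-38,34, -189,-201,-114,-38,34]'
python3 - <<'E'
from h import *
go((535,5,187,0.4))
crop("side","d13",270,170,370,270,6)
E
```

```text
clock: 27.68
eef_pos: [534.9, 3.6, 288.7]
tool_rot: [3.141, 0.0, 0.006]
force: [0.2, -0.6, 0.2]
width: 38.7
now [534.9   3.6 288.7] yaw 0.3 w 38.7 F [ 0.2 -0.6  0.2] t 27.68
  rows 0.1 -1.4 101.7 -0.1
```

View pics/d13.png

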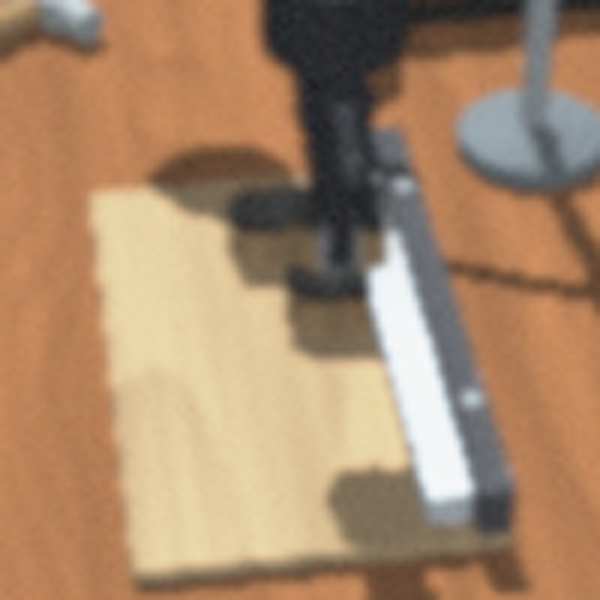

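```bash
python3 -m jog '[0,0,40,0,34, 0,0,75,0,34, 0,0,90,0,34, 0,0,98,0,34, 0,0,102,0,34, 0,0,102,0,34, 2,0,102,0,34, 4,0,102,0,34, 6,0,102,0,34, 6,0,102,0,34, 6,0,102,0,34]'; python3 -m jog '[1,0,0,0,34, 2,0,0,0,34, 2,0,0,0,34, 2,0,0,0,34]'
```

```text
clock: 28.65
eef_pos: [540.8, 5.1, 186.9]
tool_rot: [3.141, -0.0, 0.008]
force: [-2.3, -0.3, 0.2]
width: 39.0
clock: 28.98
eef_pos: [541.5, 5.0, 186.4]
tool_rot: [-3.141, 0.004, 0.008]
force: [-6.3, -0.9, 2.1]
width: 39.1
```

```bash
python3 -m jog '[1,0,1,0,34, 2,0,1,0,34, 2,0,1,0,34]'; python3 -m jog '[-2,0,-1,0,40, -2,0,-1,0,48, -2,0,-1,0,54, -2,0,-1,0,54, -2,0,-1,0,54, -2,0,-30,0,54, -2,0,-70,0,54, -2,0,-110,0,54, -2,0,-110,0,54]'
python3 - <<'E'
from h import *
im=cv2.imread("pics/x.png")
im,d=crop("side","d14",270,170,370,270,6)
im,d=crop("top","d15",380,150,500,250,4.5)
np.set_printoptions(precision=1,suppress=True)
r=fitD(im,455,186,30);print(r)
go((r[0],r[1],290,r[2]))
E
```

```text
clock: 29.23
eef_pos: [542.0, 4.8, 186.2]
tool_rot: [-3.14, 0.007, 0.008]
force: [-11.9, -0.3, 16.3]
width: 38.6
clock: 29.98
eef_pos: [545.4, 3.8, 302.0]
tool_rot: [3.14, -0.011, 0.008]
force: [0.3, -0.0, -0.3]
width: 53.6
[ 556.1 -386.9  -51.3   20.   239.3]
now [543.7   5.3 297.2] yaw 0.5 w 53.8 F [-0.5  0.4 -1.1] t 30.08
  rows 8.9 392.3 7.2 51.8[ WARN:0@0.140] global loadsave.cpp:275 findDecoder imread_('pics/x.png'): can't open/read file: check file path/integrity
```

View pics/d14.png

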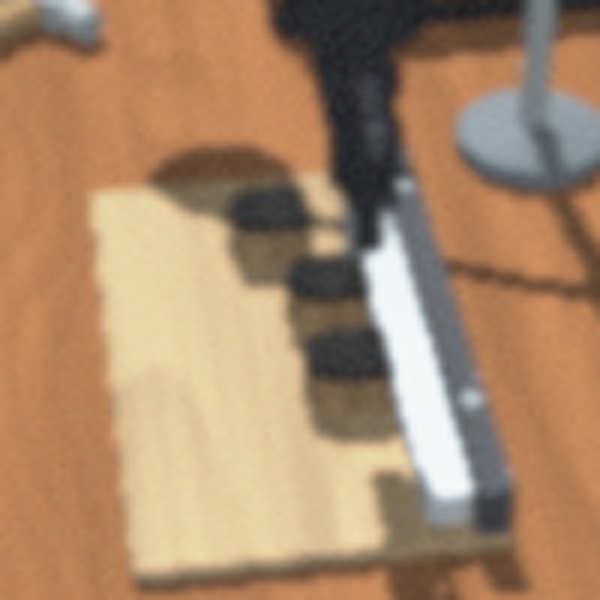

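```bash
python3 -m jog '[9,394,7,50.5,75, 9,394,7,50.5,75, 9,394,7,50.5,75, 9,394,7,50.5,75, 9,394,7,50.5,75, 9,394,7,50.5,75, 9,394,7,50.5,75, 9,394,7,50.5,75, 9,394,7,50.5,75, 9,394,7,50.5,75, 9,394,7,50.5,75, 9,394,7,50.5,75, 9,394,70,50.5,75, 9,394,70,50.5,75, 9,394,70,50.5,75, 9,394,70,50.5,75, 9,394,70,50.5,75]'
python3 - <<'E'
from h import *
go((556.2,-388.7,176,-50.5))
crop("side","d16",290,230,410,360,4.5)
E
```

```text
clock: 31.5
eef_pos: [555.8, -388.2, 226.7]
tool_rot: [-3.142, -0.001, -0.872]
force: [0.1, -0.7, 0.4]
width: 75.1
now [ 555.8 -388.2  226.7] yaw -50.0 w 75.1 F [ 0.1 -0.7  0.4] t 31.5
  rows 0.6 0.0 50.7 0.5
```

View pics/d16.png

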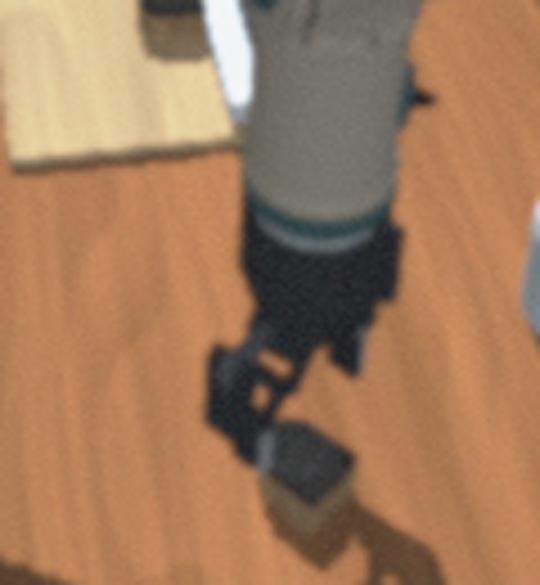

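```bash
python3 -m jog '[0,0,20,0,75, 0,0,40,0,75, 0,0,48,0,75, 0,0,50,0,75, 0,0,50,0,60, 0,0,50,0,45, 0,0,50,0,34, 0,0,50,0,34, 0,0,50,0,34, 0,0,50,0,34, 0,0,50,0,34]'
python3 - <<'E'
from h import *
go((535.5,-67,290,0.4))
E
```

```text
clock: 32.47
eef_pos: [555.6, -389.4, 177.5]
tool_rot: [-3.141, -0.003, -0.873]
force: [0.1, 0.7, 6.5]
width: 39.0
now [ 555.6 -389.4  177.5] yaw -50.0 w 39.0 F [0.1 0.7 6.5] t 32.47
  rows -260.0 -191.8 -112.5 -50.4
```

```bash
python3 -m jog '[0,0,-10,0,34, 0,0,-40,0,34, 0,0,-75,0,34, -110,-80,-110,-20,34, -260,-192,-112,-50.4,34, -260,-192,-112,-50.4,34, -260,-192,-112,-50.4,34, -260,-192,-112,-50.4,34, -260,-192,-112,-50.4,34, -260,-192,-112,-50.4,34, -260,-192,-112,-50.4,34, -260,-192,-112,-50.4,34, -260,-192,-112,-50.4,34, -260,-192,-112,-50.4,34, -260,-192,-112,-50.4,34, -260,-192,-112,-50.4,34, -260,-192,-112,-50.4,34]'
python3 - <<'E'
from h import *
go((535.5,-67,187,0.4))
crop("side","d17",270,170,370,270,6)
E
```

```text
clock: 33.88
eef_pos: [535.2, -67.6, 287.7]
tool_rot: [3.141, 0.0, 0.004]
force: [-0.8, -0.2, -0.9]
width: 39.0
now [535.2 -67.6 287.7] yaw 0.2 w 39.0 F [-0.8 -0.2 -0.9] t 33.88
  rows 0.3 -0.6 100.7 -0.2
```

View pics/d17.png

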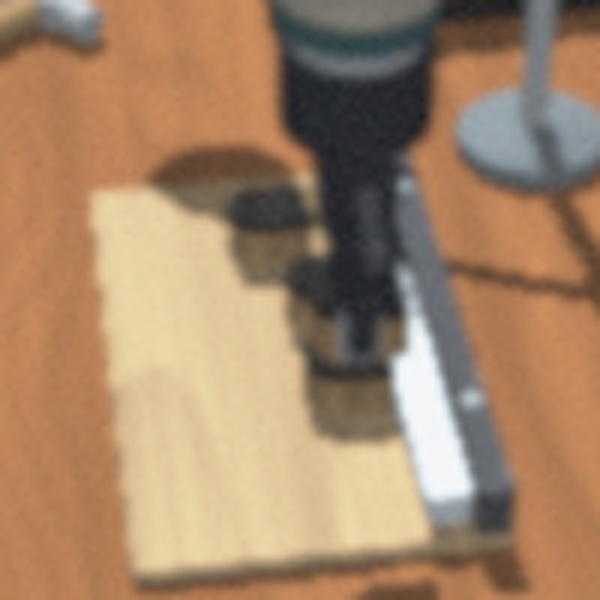

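```bash
python3 -m jog '[0,0,40,0,34, 0,0,75,0,34, 0,0,90,0,34, 0,0,97,0,34, 0,0,101,0,34, 0,0,101,0,34, 2,0,101,0,34, 4,0,101,0,34, 6,0,101,0,34, 6,0,101,0,34, 6,0,101,0,34]'; python3 -m jog '[1,0,0,0,34, 2,0,0,0,34, 2,0,0,0,34, 2,0,0,0,34]'
```

```text
clock: 34.85
eef_pos: [541.3, -66.5, 187.4]
tool_rot: [3.141, -0.0, 0.006]
force: [-2.6, -0.4, 6.4]
width: 39.0
clock: 35.18
eef_pos: [541.9, -66.7, 187.5]
tool_rot: [-3.141, 0.003, 0.006]
force: [-7.0, 0.0, 9.1]
width: 38.9
```

```bash
python3 -m jog '[1,0,0,0,34, 2,0,0,0,34, 2,0,0,0,34]'; python3 -m jog '[-2,0,-1,0,40, -2,0,-1,0,48, -2,0,-1,0,54, -2,0,-1,0,54, -2,0,-1,0,54, -2,0,-30,0,54, -2,0,-70,0,54, -2,0,-110,0,54, -42,0,-180,0,54, -42,0,-180,0,54]'
python3 - <<'E'
from h import *
im,d=crop("side","d18",270,170,370,270,6)
im,d=crop("top","d19",240,150,380,250,5.5)
go((520,142,300,0))
E
```

```text
clock: 35.43
eef_pos: [543.3, -66.7, 187.5]
tool_rot: [-3.141, 0.004, 0.006]
force: [-8.5, -0.3, 11.4]
width: 39.1
clock: 36.27
eef_pos: [503.3, -66.6, 368.5]
tool_rot: [3.141, -0.001, 0.007]
force: [0.4, 0.0, 0.8]
width: 54.0
now [502.2 -67.8 371.1] yaw 0.3 w 54.2 F [ 0.9  0.6 -0.3] t 36.37
  rows 18.7 -209.8 71.1 0.3
```

View pics/d18.png

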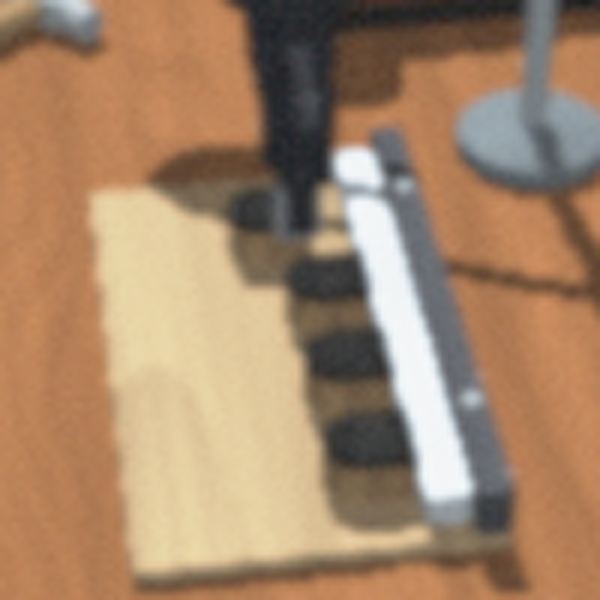

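View pics/d19.png

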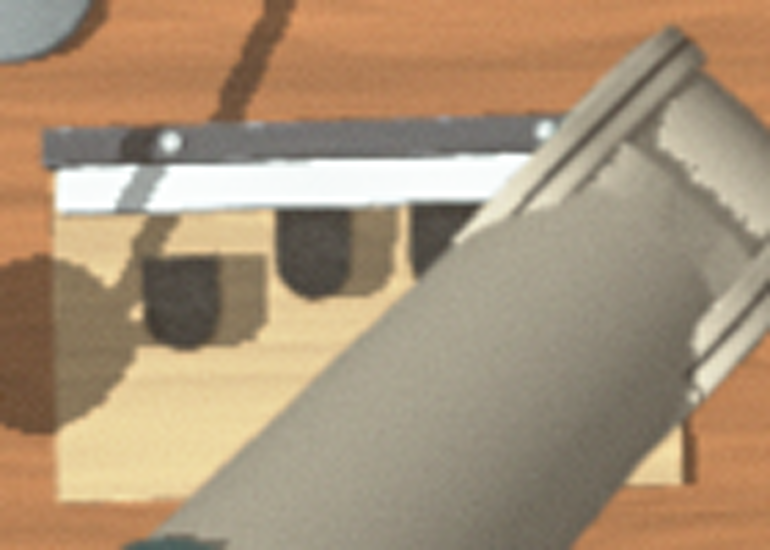

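Run:
```python
from h import *
np.set_printoptions(precision=1,suppress=True)
im,d=get_image("top")
print(fitD(im,273,204,40))
go((517,140,300,0))
```

```text
[515.  147.2   4.3  32.  195.5]
now [503.1 -66.8 369.1] yaw 0.3 w 53.8 F [-0.   0.1 -0.3] t 36.42
  rows 15.2 -206.7 69.1 0.3
```

```bash
python3 -m jog '[12,-214,69,0,58, 12,-214,69,0,58, 12,-214,69,0,58, 12,-214,69,0,58, 12,-214,69,0,58, 12,-214,69,0,58, 12,-214,69,0,58, 12,-214,69,0,58, 12,-214,120,0,58, 12,-214,120,0,58, 12,-214,120,0,58, 12,-214,120,0,58, 12,-214,120,0,58]'
python3 - <<'E'
from h import *
go((515,147,186.5,0))
crop("side","d20",270,150,350,230,7)
E
```

```text
clock: 37.5
eef_pos: [514.5, 146.5, 247.9]
tool_rot: [3.141, -0.002, 0.005]
force: [0.5, 0.9, -0.2]
width: 58.1
now [514.5 146.5 247.9] yaw 0.3 w 58.1 F [ 0.5  0.9 -0.2] t 37.5
  rows 0.5 -0.5 61.4 0.3
```

View pics/d20.png

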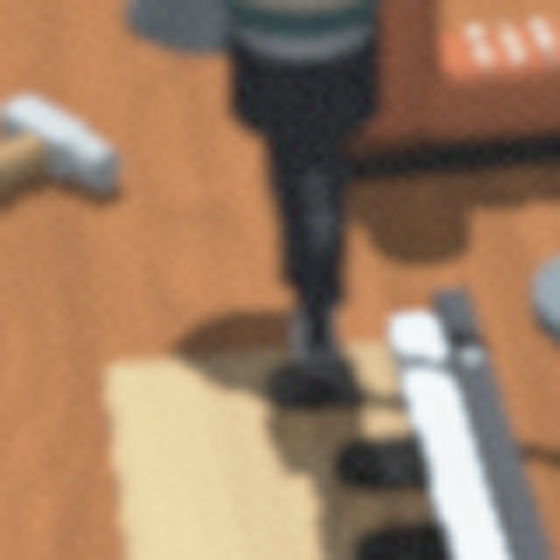

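```bash
python3 -m jog '[0,0,25,0,58, 0,0,45,0,58, 0,0,55,0,58, 0,0,60,0,58, 0,0,60,0,58, 0,0,60,0,48, 0,0,60,0,40, 0,0,60,0,34, 0,0,60,0,34, 0,0,60,0,34, 0,0,60,0,34]'
python3 - <<'E'
from h import *
go((536,155,187,0.4))
crop("side","d21",270,150,350,230,7)
E
```

```text
clock: 38.47
eef_pos: [514.4, 147.5, 188.0]
tool_rot: [-3.141, -0.002, 0.007]
force: [-2.2, -0.9, 6.4]
width: 38.7
now [514.4 147.5 188. ] yaw 0.4 w 38.7 F [-2.2 -0.9  6.4] t 38.47
  rows 21.7 -7.4 1.0 -0.0
```

View pics/d21.png

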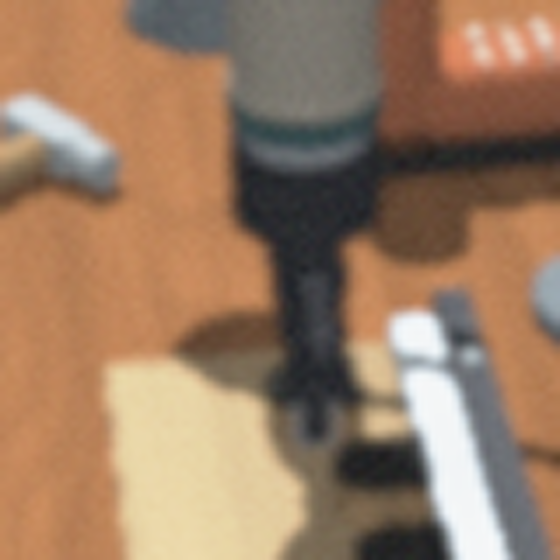

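```bash
python3 -m jog '[0,0,-4,0,34, 5,-4,-4,0,34, 12,-7,-4,0,34, 20,-7,-4,0,34, 20,-7,-4,0,34, 20,-7,0,0,34, 22,-7,0,0,34, 24,-7,0,0,34, 26,-7,0,0,34, 26,-7,0,0,34, 26,-7,0,0,34]'; python3 -m jog '[1,0,0,0,34, 2,0,0,0,34, 2,0,0,0,34, 2,0,0,0,34]'
```

```text
clock: 39.43
eef_pos: [536.8, 154.4, 188.0]
tool_rot: [-3.139, 0.008, 0.007]
force: [-13.2, 0.6, 25.3]
width: 38.7
clock: 39.77
eef_pos: [537.4, 154.2, 188.1]
tool_rot: [-3.138, 0.012, 0.007]
force: [-17.8, 1.1, 30.9]
width: 38.8
```

```bash
python3 -m jog '[-3,0,-2,0,34, -3,0,-2,0,34, -3,0,-2,0,40, -3,0,-2,0,48, -3,0,-2,0,56, -3,0,-2,0,56, -3,0,-2,0,56, -3,0,-30,0,56, -3,0,-70,0,56, -3,0,-110,0,56, -43,110,-180,0,56, -43,110,-180,0,56, -43,110,-180,0,56, -43,110,-180,0,56, -43,110,-180,0,56, -43,110,-180,0,56]'
python3 - <<'E'
from h import *
go()
E
python3 ov.py f1
```

```text
clock: 41.1
eef_pos: [499.7, 44.9, 366.8]
tool_rot: [-3.14, -0.001, 0.006]
force: [1.2, 0.8, -0.1]
width: 55.7
now [499.7  44.9 366.8] yaw 0.3 w 55.7 F [ 1.2  0.8 -0.1] t 41.1
```

View pics/f1s.png

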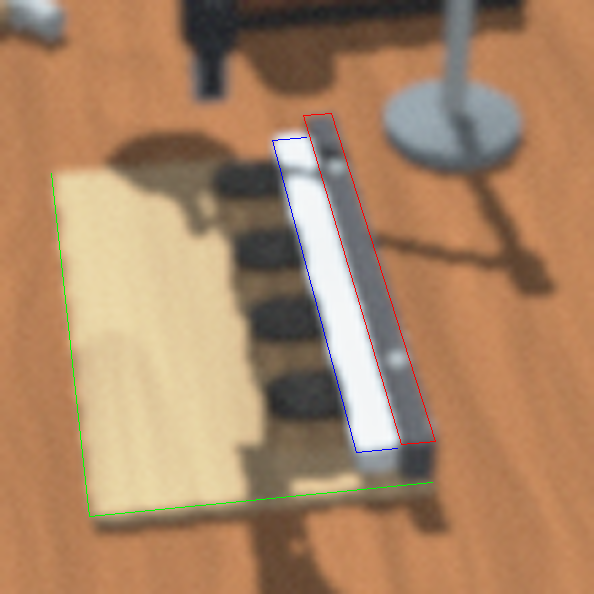

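View pics/f1t.png

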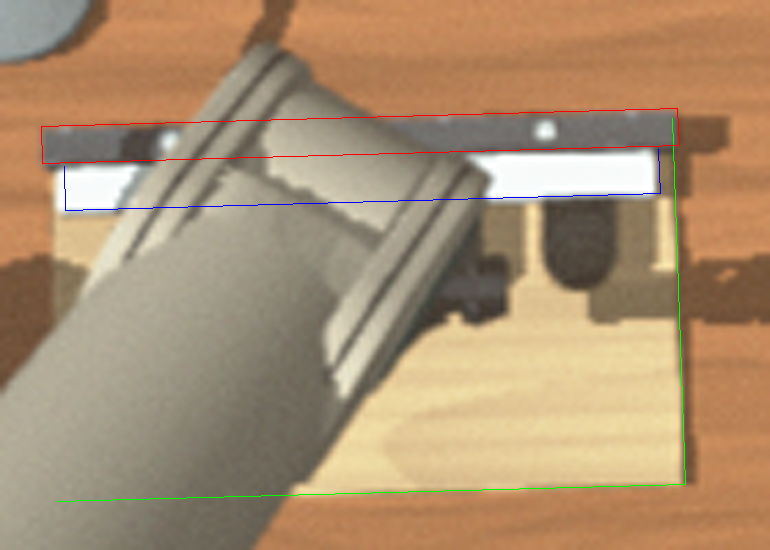

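```bash
python3 -m jog '[0,0,-40,0,60, 0,0,-80,0,60, 0,0,-115,0,60, -18,-303,-115,0,60, -18,-303,-115,0,60, -18,-303,-115,0,60, -18,-303,-115,0,60, -18,-303,-115,0,60, -18,-303,-115,0,60, -18,-303,-115,0,60, -18,-303,-115,0,60, -18,-303,-115,0,60, -18,-303,-115,0,60, -18,-303,-115,0,60]'
python3 - <<'E'
from h import *
np.set_printoptions(precision=2,suppress=True)
go((482,350,400,0)); print(read_state()["qpos"])
im,d=crop("side","g1",230,60,430,260,3)
im,d=crop("top","g2",160,90,400,250,3.3)
E
python3 ov.py g3
```

```text
clock: 42.37
eef_pos: [479.5, 346.8, 481.0]
tool_rot: [3.14, 0.001, 0.006]
force: [1.1, -0.4, 0.0]
width: 60.0
now [479.5 346.8 481. ] yaw 0.3 w 60.0 F [ 1.1 -0.4  0. ] t 42.37
  rows 2.5 -3.2 81.0 0.3
[-1.26  0.67  1.06  1.6  -0.61  1.24 -1.66]
```

View pics/g1.png

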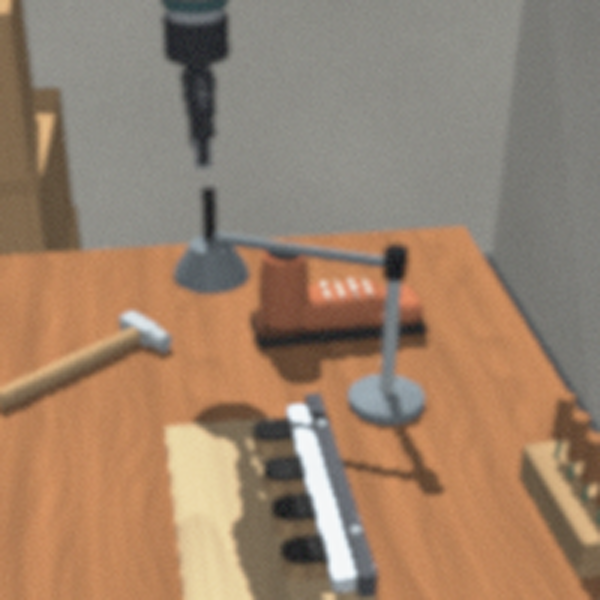

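View pics/g2.png

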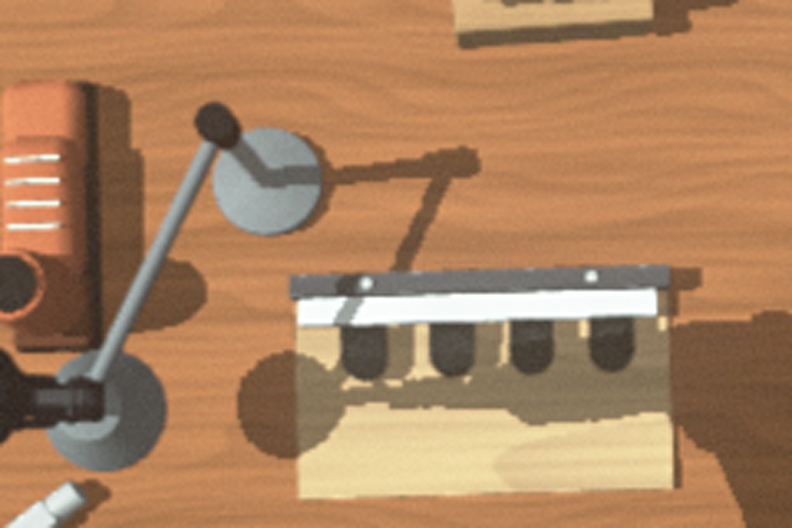

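View pics/g3t.png

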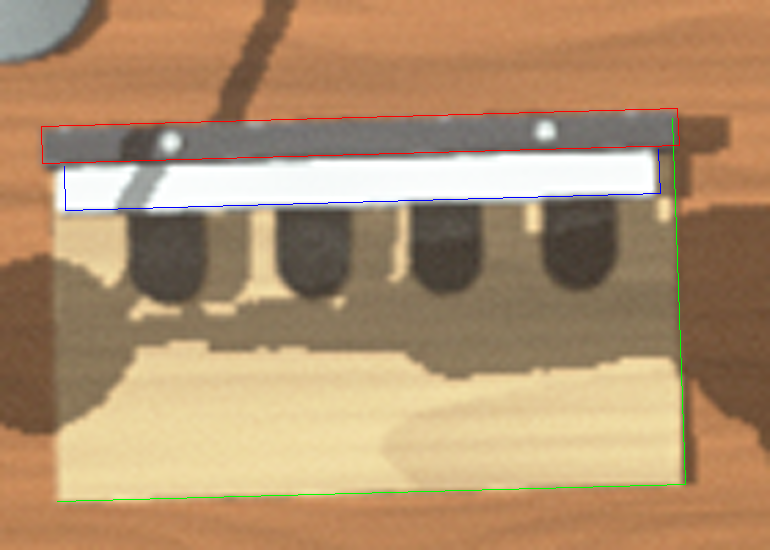

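```bash
python3 -m jog '[3,-1,30,0,64, 3,-1,55,0,64, 3,-1,78,0,64, 3,-1,80,0,64, 3,-1,80,0,64, 3,-1,80,0,40, 3,-1,80,0,32, 3,-1,80,0,28, 3,-1,80,0,28, 3,-1,80,0,28]'
python3 - <<'E'
from h import *
np.set_printoptions(precision=1,suppress=True)
im,d=crop("side","g4",230,60,430,260,3)
im,d=get_image("top")
for u,v in [(270.5,195.5),(297,195),(321,194.5),(345,193.5)]: print(fitD(im,u,v,40,thr=80))
H=np.array([702.8,246.5])
go(*[(H[0]+241*np.cos(np.radians(a)),H[1]+241*np.sin(np.radians(a)),400,0.3) for a in (155.5,164,173,182,191,200,209,218,227,234)])
E
```

```text
clock: 43.4
eef_pos: [482.7, 348.5, 402.4]
tool_rot: [-3.141, -0.001, 0.007]
force: [-0.8, -0.8, -0.5]
width: 28.0
[ 548.1  154.  -134.1  214.2    0.7]
[ 531.    75.9 -134.4  130.5   90.6]
[ 534.     6.2 -135.3  118.6  105.3]
[539.2 -64.2  -0.2  52.6 172. ]
now [482.5 348.5 402. ] yaw 0.4 w 28.0 F [-0.1 -0.7 -0.3] t 43.5
  rows 0.9 2.1 2.0 0.1
  rows -11.7 35.5 2.0 0.1
  rows -19.4 72.5 2.0 0.1
  rows -21.3 110.3 2.0 0.1
  rows -17.3 147.9 2.0 0.1
  rows -7.5 184.4 2.0 0.1
  rows 8.0 218.9 2.0 0.1
  rows 28.6 250.6 2.0 0.1
  rows 54.0 278.7 2.0 0.1
  rows 76.6 297.5 2.0 0.1
```

View pics/g4.png

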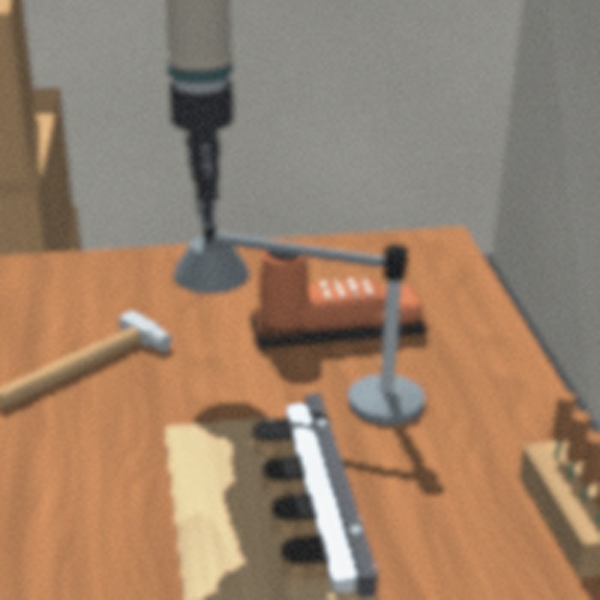

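```bash
python3 -m jog '[-6,18,0,0,28, -12,34,0,0,28, -17,53,0,0,28, -20,71,0,0,28, -22,90,0,0,28, -22,109,0,-2,28, -21,127,0,-4,28, -18,146,0,-8,28, -14,164,0,-12,28, -8,182,0,-16,28, -1,200,0,-20,28, 7,217,0,-24,28, 17,233,0,-28,28, 28,249,0,-32,28, 40,264,0,-36,28, 53,277,0,-40,28, 65,288,0,-44,28, 75,296,0,-46,28, 80,300,0,-46,28, 80,300,0,-46,28]'
python3 - <<'E'
from h import *
im,d=crop("side","h1",230,60,430,260,3)
im,d=crop("top","h2",200,90,400,250,4)
go()
E
```

```text
clock: 45.17
eef_pos: [565.2, 47.8, 401.8]
tool_rot: [3.14, -0.0, 0.806]
force: [0.7, -0.1, 0.3]
width: 27.8
now [564.4  49.2 401.6] yaw 46.3 w 27.8 F [ 0.6 -0.6 -0.2] t 45.27
```

View pics/h1.png

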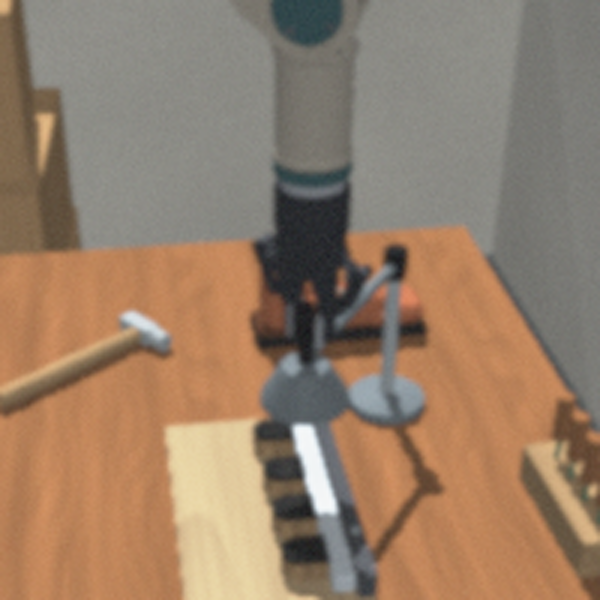

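View pics/h2.png

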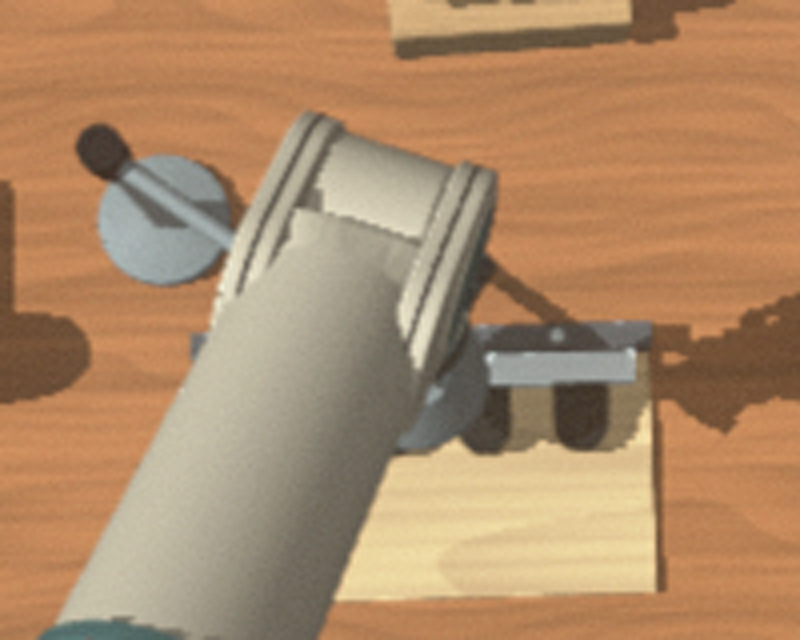

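```bash
python3 -m jog '[0,0,0,0,45, 0,0,0,0,50, 0,0,0,0,50, 0,0,-35,0,50, 0,0,-70,0,50, 0,0,-100,0,50, -100,-80,-120,0,50, -100,-130,-120,0,50, -100,-130,-120,0,50, -100,-130,-120,0,50, -100,-130,-120,0,50, -100,-130,-120,0,50, -100,-130,-120,0,50]'
python3 - <<'E'
from h import *
go()
im,d=crop("side","i1",230,60,430,260,3)
im,d=crop("top","i2",200,90,400,250,4)
E
python3 ov.py i3
```

```text
clock: 46.35
eef_pos: [401.8, 66.7, 522.2]
tool_rot: [3.141, -0.002, 0.811]
force: [0.8, -0.4, -0.6]
width: 49.7
now [401.8  66.7 522.2] yaw 46.5 w 49.7 F [ 0.8 -0.4 -0.6] t 46.35
```

View pics/i1.png

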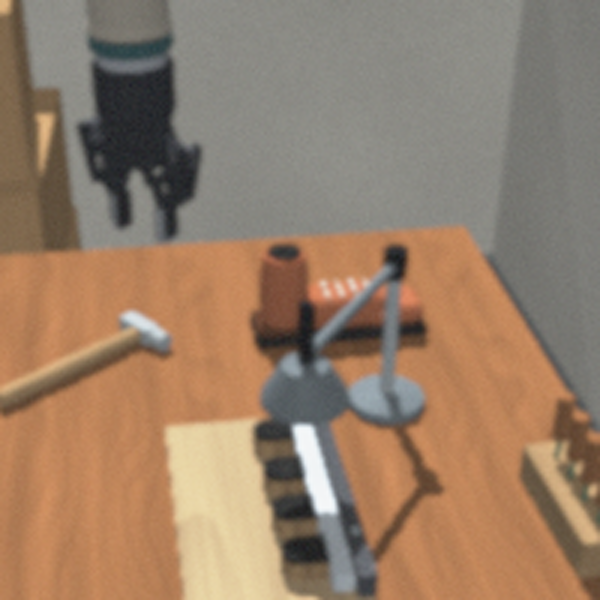

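View pics/i2.png

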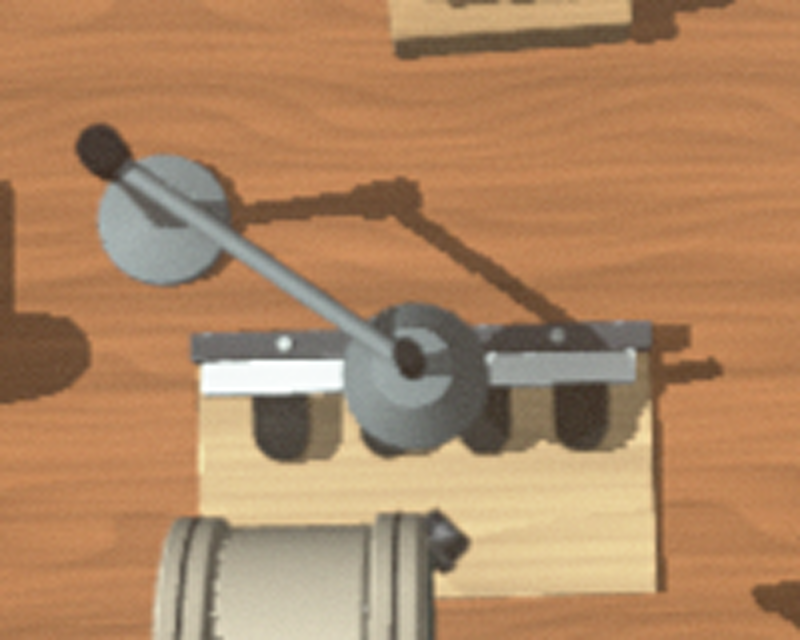

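Run:
```python
from h import *
np.set_printoptions(precision=1,suppress=True)
print(pw("top",200+405/4-.4,90+357/4-.4,270),pw("side",230+306/3-.3,60+305/3-.3,270))
im,d=get_image("side"); 
c=cv2.resize(im[190:265,300:375],None,fx=8,fy=8,interpolation=cv2.INTER_CUBIC);cv2.imwrite("pics/i4.png",c)
```

```text
[556.9  51.6 270. ] [562.3  46.9 270. ]
```

View pics/i4.png

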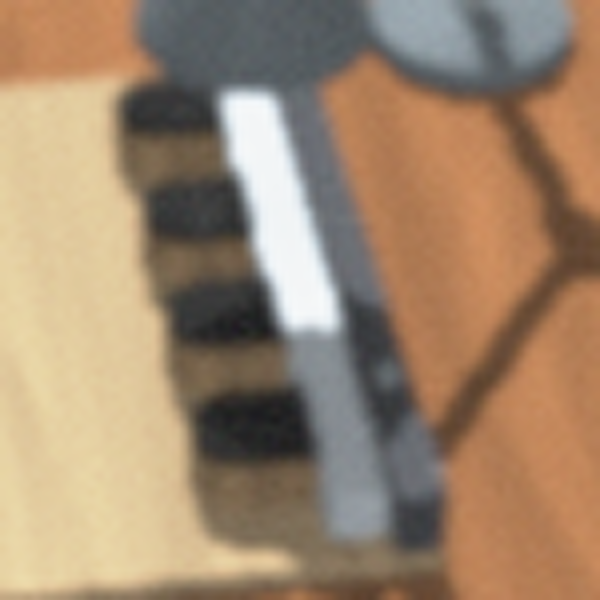

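View pics/i3s.png

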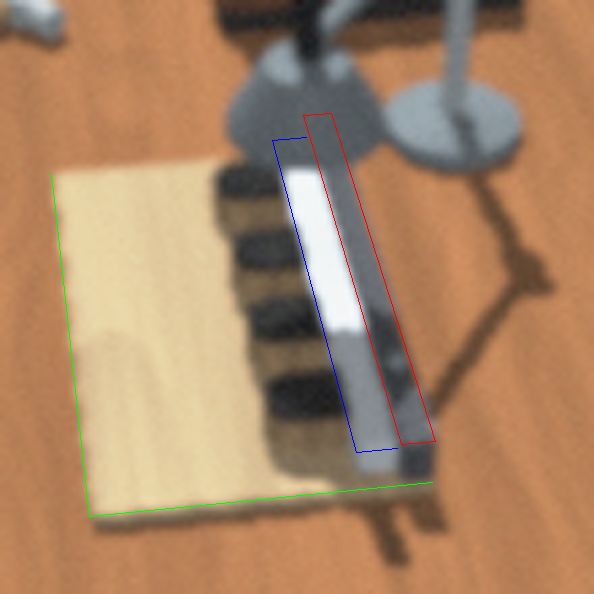

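```bash
python3 -c "
from cell import *
print(finish_job())"
```

```text
the job is handed in; nothing more can be done
None
```

I completed all four steps in order and handed the job in at about 46.5 s of the 210 s allowed. `finish_job()` gave no verdict.

- **Lamp out:** I swung the lamp past the board's left end. I did not measure the grip's position from a picture; the fingers around it ended at about 296 mm in board y (the step needs more than 220 mm).
- **Bar:** I pushed it with both open fingers until it met the rail. In both camera views the bar's edges lie within about 1 pixel (roughly 3 mm) of where a flush bar would be. That is about as fine as the pictures resolve, so the 3.5 mm limit is met as far as I can see.
- **Heels:** All four were present, and each was pressed lightly against the bar. The first one placed was knocked about 25 mm off the bar while the arm was away, so I re-gripped it and set it back. In the last pictures that show all four, they stand flat and square with their backs on the bar.
- **Heel checks that fell short:** A numeric fit of the heel positions failed on three heels because they were in shadow; the fourth read –0.2° from square. In the final top view the lamp head covers part of one heel and the bar's middle. The side view shows all four heels and most of the bar.
- **Lamp back:** The grip measured y ≈ 52 mm in the top view and 47 mm in the side view. The board's middle is at 50 mm, so it is well inside the 35 mm limit.

The arm and fingers never went near the can, hammer or shoe, except for passing above the shoe and hammer. They looked unmoved in the pictures, but I did not measure them. The highest force I read on the tool was about 36 N, when resetting the knocked heel.

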